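Pile the corner brackets for a frame kit

TASK

Make up the frame kit on the wooden board: lay the four L-shaped brackets flat on one another inside the drawn square, green at the bottom, then white, then red, then yellow, the green one with its outer corner in the square's corner by the black dot and each next one turned half round from the one below, so that the pile is square, flush and balanced. Last, stand the reel of solder upright in the middle of the pile to hold it down. Leave the black tape and the brown knob where they are.

Things in the scene. Friction and masses are not known exactly. Their poses are not given: they have to be found in the camera images.
- bracket_green: flat L-shaped corner bracket painted green, lying flat, loose, about 0.15 kg, 12 mm thick, legs 90 mm long over the outside, 34 mm wide. Origin on the underside at the INNER corner of the L (about its centre of mass), z up; one leg covers x -34 to +56, y -34 to 0 mm, the other x -34 to 0, y -34 to +56. Outer corner at (-34, -34) mm; centre of the 90 mm square round the L at (+11, +11) mm
- bracket_white: flat L-shaped corner bracket painted white, lying flat, loose, about 0.15 kg, 12 mm thick, legs 90 mm long over the outside, 34 mm wide. Origin on the underside at the INNER corner of the L (about its centre of mass), z up; one leg covers x -34 to +56, y -34 to 0 mm, the other x -34 to 0, y -34 to +56. Outer corner at (-34, -34) mm; centre of the 90 mm square round the L at (+11, +11) mm
- bracket_red: flat L-shaped corner bracket painted red, lying flat, loose, about 0.15 kg, 12 mm thick, legs 90 mm long over the outside, 34 mm wide. Origin on the underside at the INNER corner of the L (about its centre of mass), z up; one leg covers x -34 to +56, y -34 to 0 mm, the other x -34 to 0, y -34 to +56. Outer corner at (-34, -34) mm; centre of the 90 mm square round the L at (+11, +11) mm
- bracket_yellow: flat L-shaped corner bracket painted yellow, lying flat, loose, about 0.15 kg, 12 mm thick, legs 90 mm long over the outside, 34 mm wide. Origin on the underside at the INNER corner of the L (about its centre of mass), z up; one leg covers x -34 to +56, y -34 to 0 mm, the other x -34 to 0, y -34 to +56. Outer corner at (-34, -34) mm; centre of the 90 mm square round the L at (+11, +11) mm
- solder_reel: reel of solder standing on its flange: blue flanges 59 mm across, silvery winding, 43 mm tall, solid, about 0.32 kg, loose; grip it across the flanges. Origin at the centre of its underside, z up along its axis
- kit_board: light wooden board fixed to the bench, 124 x 124 mm, 12 mm thick, with a black-lined square of 90 mm outside width in its middle and a black dot in the margin at one corner. Origin at the centre of its UNDERSIDE (its top is at z = 12 mm), axes along its edges; the dot is at (-53, -53) mm, so the square's dotted corner is (-45, -45) mm
- tape_black: bystander: roll of black tape, 58 mm across, 19 mm tall, loose, lying flat. Origin at the centre of the underside
- knob_brown: bystander: round brown plastic knob, 30 mm across, 14 mm tall, loose. Origin at the centre of the underside
Not all that is in view belongs to the job. Of the things like the solder_reel, leave any that is orange; of the rest the larger one is meant.

How it is judged:
By the outcome, as a careful person would: the job done as asked, in the order asked, and still so for the second after the job is handed in, with the robot touching nothing.
It also fails if it takes over 128 s, if anything falls off the work surface, if the arm or the gripper's body presses on something with over 40 N, if the wrist force passes 120 N, or if a joint passes its speed limit or range.

ROBOT

A 6-joint arm with a two-finger parallel gripper is mounted at the origin on a cart in front of the work surface, level with it; the furniture and walls round the work are solid. World frame = base frame: x ahead of the robot, y to its left, z up, the work surface at z = 0. Lengths are in m, angles in rad, forces in N, time in s.
With the tool pointing down it reaches from about 0.325 to 0.85 m from the base axis. Payload 4.4 kg.
Tool frame: the origin (TCP) lies where the fingers leave the gripper's body, on its centre line; the fingertips stand 97 mm ahead of it and the grasp point (between the pads) lies 78 mm ahead of it; y points along the fingers, z is the direction in which the jaws open and shut, and the axes are right-handed (so a half turn about y gives the same grasp; the last joint's range is limited). The gripper opens to 94 mm and grips with 3 to 60 N. Pads are 16 mm wide; open, the fingers measure 119 mm over their backs; the gripper's body (75 mm by 177 mm) begins 78 mm behind the grasp point.
Start: joints at [-1.423, 0.207, 1.542, -0, 1.393, -0.15], TCP at [0.169, -0.55, 0.303] pointing down, gripper open.
Joint ranges: [-2.73, 2.73], [-0.86, 2.22], [0.23, 2.46], [-1.11, 4.25], [0.08, 2.63], [-2.82, 2.82]. Speed limits (rad/s): [2.79, 2.79, 3.14, 3.14, 3.14, 3.14].

INTERFACE

Orientations are given as a unit quaternion [x, y, z, w].
In Python, from plant import manip gives the robot as it stands. The module is installed in compiled form; this text tells all that it offers.
- The arm moves only by the tool play_rows, never from a script. Its argument "rows" is one flat list of numbers, 7 for each row, row after row: the opening in per cent of the stroke, from 0 (shut) to 100 (fully open), then the shift along the tool's x, y, z in units of 0.1 m (1.0 is 0.1 m), then the turn, a rotation vector about the tool's x, y, z in units of 45 degrees (1.0 is 45 degrees). A call has 1 to 8 rows; each row shifts and turns the commanded pose from where the row before left it, along the tool's axes as they then stand; what a row does not reach is not made up. A row lasts 1/10 s, in which the tool goes at most 50 mm and 8.59 degrees, less where a joint would pass 70% of its speed; a pose out of reach is approached as far as the arm can. A call with a number of a shift or a turn outside -1 to 1 is refused whole. A call with a gripper value outside its range is refused whole. The fingers move at their own pace and stop on an object; the grip force is fixed at half the most. Time passes only in rows, so rows that do not move let the fingers close. It gives the time, the measured TCP pose, the force and the opening at its end, in the units of the state.
- manip.read_state(): the state, without advancing time (a new reading comes with each control period).
- manip.read_camera(name): name is "scene" or "side" or "wrist"; returns the picture (400x640x3 uint8, red, green, blue); there is no depth.
- manip.get_calibration(name): a dict with "fx", "fy", "cx", "cy" (pixels), "k1" (the pictures are not rectified: a ray, as slopes to the right and down, at radius r is drawn at 1 + k1 r^2 times it, then the intrinsics apply), "position" and "rotation" of the camera in the world. Camera axes: x right, y up, looking along -z (the intrinsics and any distortion apply to the point x, -y, -z); pixel columns grow to the right and rows downward; lengths in m; the calibration is good to about 2 mm. A picture is of the moment at which its call begins: read the wrist's pose just before it. get_calibration takes no time and is no camera call; for the wrist camera it gives the pose at the moment of the call.
- manip.job_done(): hands the job in, once; it reports no verdict.
The state is a dict: "t": time; "joint_pos": joint angles; "joint_vel": joint speeds; "joint_efforts": joint torques, N m; "ee_pos": TCP position; "orientation": TCP orientation; "ft_force": force on the tool from outside, world axes, zero at the start; "torque": the same for the moment, N m; "opening": finger opening in m.
Only numpy, scipy, OpenCV 4.12 (cv2) and the standard library are available. Lean on these libraries where they do the work, as an engineer would, in place of code of your own. Each camera call takes 0.05 s, during which the arm holds its last target. There are 200 camera calls.

## Working session

There is one attempt and no reset: what is moved stays moved. The work goes in short steps, Python scripts to look and compute and a tool call to move; the robot and the scene stay as the last step left them, time stands still between calls to the robot, and variables do not carry over. Pictures are saved under pics/ and viewed, about 12 in all and at most 16, crops included, and the job is handed in when it is done.

Besides the shell and the picture viewer there is one more tool, called after "Call:" as a command line: name --argument value ..., lists and objects as JSON in quotes. play_rows: Moves the arm, as the interface text tells. Shifts and turns lie within -1 to 1; 1 stands for 0.1 m of shift or 45 degrees of turn. Its arguments: {"type":"object","properties":{"rows":{"type":"array","items":{"type":"number"}}},"required":["rows"]}

```bash
mkdir -p pics; ls; python3 - <<'E'
from plant import manip
import cv2
s=manip.read_state();print(s)
for n in("scene","side","wrist"):
    c=manip.get_calibration(n);print(n,c)
    cv2.imwrite(f"pics/{n}0.png",manip.read_camera(n)[:,:,::-1])
E
```

```text
pics
{'t': 0.0, 'joint_pos': array([-1.42247655e+00,  2.07415968e-01,  1.54294821e+00,  7.60739537e-06,
        1.39347215e+00, -1.50509705e-01]), 'joint_vel': array([ 0.00075962, -0.00158383,  0.00035704,  0.00053656, -0.00038148,
       -0.00096582]), 'joint_efforts': array([ 1.45996601e-04, -3.70883417e+01, -2.81413776e+01,  6.98670326e-02,
        3.62377823e-02, -1.85745757e-04]), 'ee_pos': array([ 0.16917925, -0.54893657,  0.30149557]), 'orientation': array([-0.10525545,  0.70002134, -0.69843484,  0.10526248]), 'ft_force': array([ 1.04197333, -0.16653417,  0.20556306]), 'torque': array([-0.01519338, -0.00211508, -0.00364913]), 'opening': 0.09367349528317145}
scene {'fx': 361.2918702729359, 'fy': 361.2918702729359, 'cx': 324.2535114449416, 'cy': 194.02924250844995, 'k1': -0.06770239200395078, 'position': array([ 0.16265357, -0.70105144,  0.66932107]), 'rotation': array([ 0.37850591, -0.12418619, -0.28035173,  0.87333497])}
side {'fx': 370.7201639625349, 'fy': 370.7201639625349, 'cx': 325.63186236460854, 'cy': 203.14008039208358, 'k1': -0.03793856821801663, 'position': array([ 0.20987669, -0.82893834,  0.55328255]), 'rotation': array([ 0.454653  , -0.10677267, -0.2083952 ,  0.85933793])}
wrist {'fx': 324.22653907367345, 'fy': 324.22653907367345, 'cx': 322.204350010912, 'cy': 200.8837062413116, 'k1': -0.009725183935387204, 'position': array([ 0.23714053, -0.52838237,  0.38397626]), 'rotation': array([-0.09796079,  0.07374139, -0.5896007 ,  0.79833383])}
```

View pics/scene0.png

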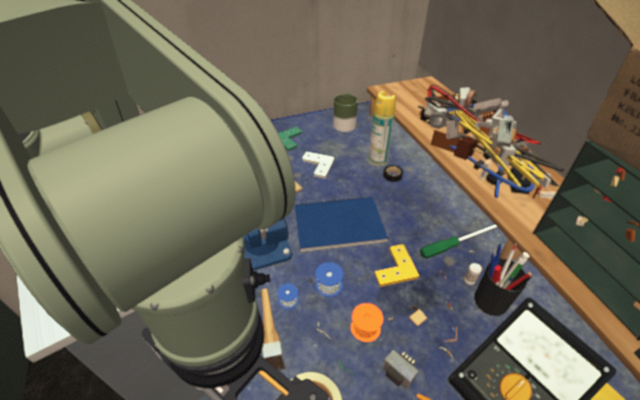

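View pics/side0.png

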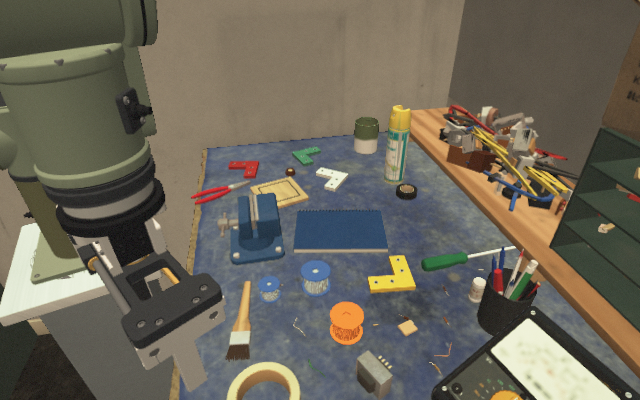

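The side view shows green (305,156), white (332,179), red (244,168) and yellow (395,275) brackets. The board is at (280,192) beside the vise, the larger blue reel at (316,278), a smaller blue one at (269,290) and the tape at (406,191). Next I'll write the helpers and get coarse positions.

```bash
cat > h.py <<'E'
import numpy as np, cv2
from plant import manip
from scipy.spatial.transform import Rotation as R
from scipy.optimize import minimize
LP=np.array([[-34,-34],[56,-34],[56,0],[0,0],[0,56],[-34,56]])/1000.
def proj(c,P):
    P=np.atleast_2d(P); q=R.from_quat(c['rotation']).inv().apply(P-c['position'])
    u=np.c_[q[:,0]/-q[:,2],-q[:,1]/-q[:,2]]; u=u*(1+c['k1']*(u**2).sum(1))[:,None]
    return u*[c['fx'],c['fy']]+[c['cx'],c['cy']]
def unproj(c,px,z):
    d=(np.atleast_2d(px)-[c['cx'],c['cy']])/[c['fx'],c['fy']]; u=d.copy()
    for _ in range(8): u=d/(1+c['k1']*(u**2).sum(1))[:,None]
    v=R.from_quat(c['rotation']).apply(np.c_[u[:,0],-u[:,1],-np.ones(len(u))])
    return c['position']+v*((z-c['position'][2])/v[:,2])[:,None]
def snap(n,f=None):
    c=manip.get_calibration(n); im=manip.read_camera(n)
    if f: cv2.imwrite('pics/'+f,im[:,:,::-1])
    return c,im
def mask(im,col):
    h,s,v=cv2.split(cv2.cvtColor(im,cv2.COLOR_RGB2HSV).astype(int))
    m={'green':(h>65)&(h<90)&(s>110)&(v>40),'red':((h<6)|(h>174))&(s>150)&(v>70),
       'yellow':(h>20)&(h<32)&(s>140)&(v>90),'white':(s<45)&(v>150),'blue':(h>100)&(h<118)&(s>140)&(v>110)}[col]
    return cv2.morphologyEx(m.astype(np.uint8),cv2.MORPH_CLOSE,np.ones((9,9)))
def comp(m,px):
    n,l,st,ce=cv2.connectedComponentsWithStats(m)
    ok=[i for i in range(1,n) if st[i,4]>100]; i=min(ok,key=lambda i:np.hypot(*(ce[i]-px)))
    return (l==i).astype(np.uint8)
def sil(c,poly,x,y,a,z,h,S=4):
    p=R.from_euler('z',a).apply(np.c_[poly,0*poly[:,0]])+[x,y,z]
    A=proj(c,p);B=proj(c,p+[0,0,h]);m=np.zeros((400*S,640*S),np.uint8)
    f=lambda q:cv2.fillPoly(m,[np.round((q+.5)*S-.5).astype(np.int32)],1)
    f(A);f(B)
    for i in range(len(A)):
        j=(i+1)%len(A); f(np.array([A[i],A[j],B[j],B[i]]))
    return cv2.resize(m.astype(np.float32),(640,400),interpolation=cv2.INTER_AREA)
def fit(c,m,poly,x,y,z,h,angs=None):
    """best x,y,yaw of a prism whose silhouette matches mask m"""
    M=m.astype(np.float32); best=None
    f=lambda v:(lambda s:1-np.minimum(s,M).sum()/np.maximum(s,M).sum())(sil(c,poly,v[0]/100,v[1]/100,v[2]/10,z,h))
    if angs is None: angs=np.arange(0,2*np.pi,np.pi/6)
    for a in sorted(angs,key=lambda a:f([x*100,y*100,a*10]))[:3]:
        x0=np.array([x*100,y*100,a*10])
        r=minimize(f,x0,method='Nelder-Mead',options=dict(initial_simplex=[x0,x0+[1.5,0,0],x0+[0,1.5,0],x0+[0,0,2]],maxiter=150,xatol=.01,fatol=1e-4))
        if best is None or r.fun<best.fun: best=r
    v=best.x; return v[0]/100,v[1]/100,(v[2]/10)%(2*np.pi),1-best.fun
def tool(yaw_jaw):
    """rotation with y down, z (jaws) at world angle yaw_jaw"""
    z=np.array([np.cos(yaw_jaw),np.sin(yaw_jaw),0]);y=np.array([0,0,-1.]);x=np.cross(y,z)
    return R.from_matrix(np.c_[x,y,z])
def state():
    s=manip.read_state(); r=R.from_quat(s['orientation']); z=r.as_matrix()[:,2]
    return s,r,np.arctan2(z[1],z[0])
def delta(p,yaw):
    """full shift (0.1 m, tool axes now) and turn (45deg units) to reach TCP p, jaw yaw (mod pi)"""
    s,r,y0=state(); T=min((tool(yaw),tool(yaw+np.pi)),key=lambda T:(r.inv()*T).magnitude())
    print('shift',(r.inv().apply(np.array(p)-s['ee_pos'])*10).round(3),'turn',((r.inv()*T).as_rotvec()/(np.pi/4)).round(3),'j6',s['joint_pos'][5].round(2),'jaw',np.degrees(y0).round(1))
E
python3 - <<'E'
from h import *
c=manip.get_calibration('side');im=cv2.imread('pics/side0.png')[:,:,::-1]
for n,p in dict(green=(305,156),white=(332,179),red=(244,168),yellow=(395,275)).items():
    m=comp(mask(im,n),p); w=unproj(c,p,.01)[0]
    print(n,m.sum(),np.round(fit(c,m,LP,w[0],w[1],0,.012),3))
q={'board':[(252,187),(296,178),(308,199),(268,209)],'reel':[(316,268)],'small':[(269,285)],'tape':[(406,189)],'knob':[(291,171)],'vise':[(240,195),(275,195),(233,260),(283,255)],'spray':[(396,183)],'jar':[(367,152)],'plate':[(297,210),(386,248)]}
for k,v in q.items(): print(k,unproj(c,v,.012 if k!='reel' else .043).round(3)[:,:2].tolist())
s,r,y=state();print(np.degrees(y),r.as_matrix().round(2))
w=manip.get_calibration('wrist');print(r.inv().apply(w['position']-s['ee_pos']),(r.inv()*R.from_quat(w['rotation'])).as_matrix().round(3))
E
```

```text
green 198 [0.633 0.15  0.    0.   ]
white 361 [6.500e-01 2.000e-03 2.142e+00 7.920e-01]
red 325 [0.444 0.173 2.705 0.849]
yellow 921 [ 0.579 -0.406  1.179  0.833]
board [[0.423, 0.044], [0.551, 0.032], [0.536, -0.083], [0.426, -0.077]]
reel [[0.429, -0.353]]
small [[0.34, -0.324]]
tape [[0.795, -0.162]]
knob [[0.554, 0.077]]
vise [[0.382, 0.02], [0.465, -0.024], [0.296, -0.221], [0.396, -0.255]]
spray [[0.789, -0.124]]
jar [[0.821, 0.079]]
plate [[0.49, -0.115], [0.606, -0.339]]
-72.87994767581951 [[-0.96 -0.    0.29]
 [-0.29  0.   -0.96]
 [-0.   -1.   -0.  ]]
[-0.07104846 -0.08233878  0.00014847] [[ 0.001 -0.97  -0.244]
 [ 0.     0.244 -0.97 ]
 [ 1.     0.     0.   ]]
```

Call:
play_rows --rows '[100,-0.356,-0.09,-0.292,0,0,0,100,-0.356,-0.09,-0.292,0,0,0,100,-0.356,-0.09,-0.292,0,0,0,100,-0.356,-0.09,-0.292,0,0,0,100,-0.356,-0.09,-0.292,0,0,0,100,-0.356,-0.09,-0.292,0,0,0,100,-0.356,-0.09,-0.292,0,0,0]'

```text
t: 0.85
ee_pos: [0.3478, -0.279, 0.3658]
orientation: [-0.105, 0.699, -0.699, 0.105]
ft_force: [0.2, -0.4, -0.9]
opening: 0.0941
```

Call:
play_rows --rows '[100,-0.356,-0.09,-0.292,0,0,0,100,-0.356,-0.09,-0.292,0,0,0,100,-0.356,-0.09,-0.292,0,0,0,100,-0.356,-0.09,-0.292,0,0,0,100,-0.356,-0.09,-0.292,0,0,0,100,-0.356,-0.09,-0.292,0,0,0,100,0,0,0,0,0,0,100,0,0,0,0,0,0]'

```text
t: 1.65
ee_pos: [0.4999, -0.0497, 0.4193]
orientation: [0.107, -0.699, 0.699, -0.106]
ft_force: [0.4, 0.1, 0.1]
opening: 0.0938
```

```bash
python3 - <<'E'
from h import *
c,im=snap('wrist','w1.png'); print(c['position'],state()[0]['ee_pos'])
snap('side','s1.png')
E
```

```text
[ 0.56783334 -0.02874629  0.50151621] [ 0.49939882 -0.05066522  0.41899947]
```

View pics/w1.png

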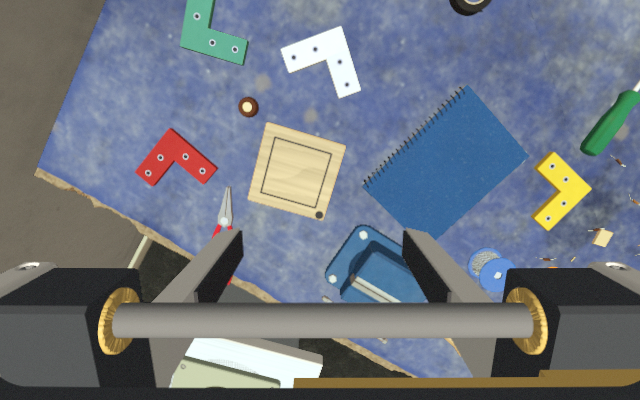

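The wrist view shows the board at (297,171) with its dot at (319,214), red (174,155), green (212,38, cut by the image edge), white (322,60), yellow (562,190), knob (248,107) and the vise at (370,270). The blue disc at (490,270) is the reels. Now I'll fit poses.

```bash
cat >> h.py <<'E'
BP=np.array([[-62,-62],[62,-62],[62,62],[-62,62]])/1000.
def boardmask(im):
    h,s,v=cv2.split(cv2.cvtColor(im,cv2.COLOR_RGB2HSV).astype(int))
    m=((h>10)&(h<30)&(s>40)&(s<150)&(v>120)).astype(np.uint8)
    return cv2.morphologyEx(m,cv2.MORPH_CLOSE,np.ones((9,9)))
def fitboard(c,im,px,dot):
    m=comp(boardmask(im),px); w=unproj(c,px,.012)[0]; d=unproj(c,dot,.012)[0]
    x,y,a,q=fit(c,m,BP,w[0],w[1],0,.012,angs=np.radians(np.arange(0,90,15)))
    t=np.arctan2(d[1]-y,d[0]-x)-np.radians(225)
    return x,y,(a+np.round((t-a)/(np.pi/2))*np.pi/2)%(2*np.pi),q
E
cat > p.py <<'E'
from h import *
import json
E
python3 - <<'E'
from h import *
c=manip.get_calibration('wrist');im=cv2.imread('pics/w1.png')[:,:,::-1]
for n,p in dict(white=(322,60),red=(174,155),yellow=(562,190),green=(212,38)).items():
    m=comp(mask(im,n),p); w=unproj(c,p,.01)[0]
    r=fit(c,m,LP,w[0],w[1],0,.012);print(n,m.sum(),np.round(r,4),'yaw deg',np.degrees(r[2]).round(1))
r=fitboard(c,im,(297,171),(319,214));print('board',np.round(r,4),np.degrees(r[2]).round(1))
print('vise',unproj(c,[(360,225),(327,278),(333,278),(360,285)],.0)[:,:2].round(3).tolist())
print('knob,tape',unproj(c,[(248,107),(470,0)],.014)[:,:2].round(3).tolist(),'pliers',unproj(c,[(228,187),(224,222)],.0)[:,:2].round(3).tolist())
E
```

```text
white 4165 [ 0.6475 -0.0106  2.2039  0.6692] yaw deg 126.3
red 2210 [0.4429 0.1677 2.7014 0.9088] yaw deg 154.8
yellow 2244 [ 0.5721 -0.4163  1.188   0.9285] yaw deg 68.1
green 1981 [0.6412 0.1608 4.6857 0.7955] yaw deg 268.5
board [ 0.4791 -0.0143  0.0121  0.981 ] 0.7
vise [[0.425, -0.138], [0.319, -0.115], [0.322, -0.124], [0.323, -0.172]]
knob,tape [[0.552, 0.077], [0.774, -0.175]] pliers [[0.424, 0.081], [0.365, 0.075]]
```

View pics/s1.png

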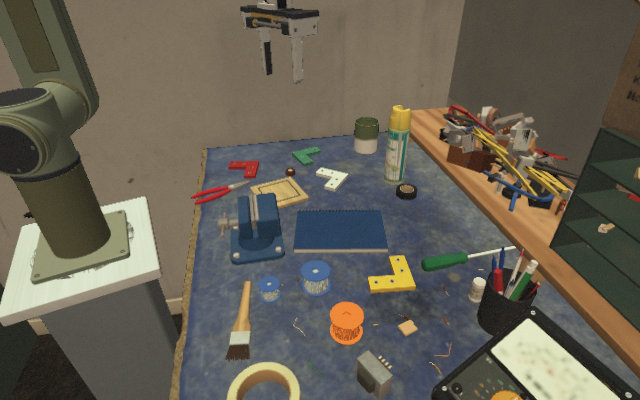

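The scene is unchanged and the arm is clear. I'll move closer for a sharp look at green and white, and turn the jaw toward the grasp yaw on the way.

Call:
play_rows --rows '[100,-0.235,0.175,-0.255,0,0,0,100,-0.235,0.175,-0.255,0,0,0,100,-0.235,0.175,-0.255,0,0,0,100,-0.235,0.175,-0.255,0,0,0,100,0,0,0,0,0.14,0,100,0,0,0,0,0.14,0,100,0,0,0,0,0.13,0,100,0,0,0,0,0,0]'

```text
t: 2.55
ee_pos: [0.5592, 0.0728, 0.3491]
orientation: [-0.009, -0.707, 0.707, 0.01]
ft_force: [-0.3, 0.3, 0.1]
opening: 0.0941
```

```bash
python3 - <<'E'
from h import *
for _ in range(2): pass
c,im=snap('wrist','w2.png'); print(c['position'],state()[0]['ee_pos'],np.degrees(state()[2]))
for n,g in dict(green=(.641,.161),white=(.6475,-.01)).items():
    p=proj(c,[[*g,.01]])[0]; m=comp(mask(im,n),p)
    if n=='white':
        h,s,v=cv2.split(cv2.cvtColor(im,cv2.COLOR_RGB2HSV)); print('white hsv',im[int(p[1])-10:int(p[1])+10:5,int(p[0])].tolist())
    r=fit(c,m,LP,*g,0,.012);print(n,p,m.sum(),np.round(r,4),'yaw deg',np.degrees(r[2]).round(1))
    cv2.imwrite(f'pics/m_{n}.png',m*255)
p=proj(c,[[.479,-.0143,.012],[.426,-.067,.012]])
r=fitboard(c,im,p[0],p[1]);print('board',np.round(r,4),np.degrees(r[2]).round(1))
# vise height: triangulate
a=unproj(manip.get_calibration('side'),[(238,196),(276,194)],.09);print(a)
E
```

```text
[0.63035913 0.07100076 0.43134082] [0.55926402 0.07297859 0.34925752] -91.36112010225716
green [250.31923931 112.27890198] 2691 [0.6372 0.1595 4.7471 0.7885] yaw deg 272.0
white hsv [[249, 255, 255], [249, 255, 255], [212, 208, 190], [113, 127, 157]]
white [386.79153908 103.14039903] 7881 [ 0.6485 -0.0085  2.2228  0.4352] yaw deg 127.4
board [ 0.4789 -0.0128  0.0104  0.8436] 0.6
[[ 0.35157615 -0.10454482  0.09      ]
 [ 0.43200697 -0.13715778  0.09      ]]
```

View pics/w2.png

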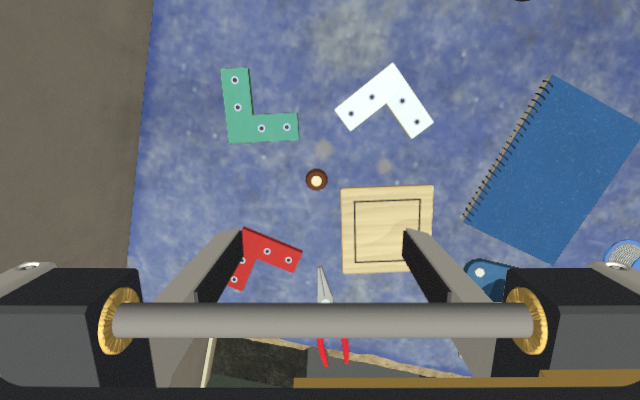

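The picture shows green (255,110) and white (385,100) in full, the knob at (316,179) and the board at (387,229). The masks need tuning.

```bash
sed -i "s/'green':(h>65)&(h<90)&(s>110)&(v>40)/'green':(h>62)\&(h<92)\&(s>80)\&(v>40)/; s/'white':(s<45)&(v>150)/'white':(s<45)\&(v>195)/" h.py
python3 - <<'E'
from h import *
c=manip.get_calibration('wrist');im=cv2.imread('pics/w2.png')[:,:,::-1]
hsv=cv2.cvtColor(im,cv2.COLOR_RGB2HSV)
for n,p in dict(green=(236,95),green2=(275,120),white=(385,85),white2=(412,118),bg=(300,100),bg2=(330,30),wood=(385,230)).items(): print(n,hsv[p[1],p[0]])
o=im.copy()
for n,g in dict(green=(.641,.161),white=(.6475,-.01)).items():
    p=proj(c,[[*g,.01]])[0]; m=comp(mask(im,n),p)
    r=fit(c,m,LP,*g,0,.012);print(n,p,m.sum(),np.round(r,4),'yaw deg',np.degrees(r[2]).round(1))
E
```

```text
green [ 80 107 181]
green2 [ 81 108 180]
white [ 90   6 255]
white2 [ 85  11 255]
bg [112  84 157]
bg2 [110  46 145]
wood [ 23  68 235]
green [250.63909034 112.26731972] 3266 [0.6384 0.1594 4.7401 0.9527] yaw deg 271.6
white [387.0570134  103.42061832] 3377 [ 0.6484 -0.0083  2.2168  0.9599] yaw deg 127.0
```

Call:
play_rows --rows '[100,-0.177,0.37,-0.212,0,0,0,100,-0.177,0.37,-0.212,0,0,0,100,-0.177,0.37,-0.212,0,0,0,100,-0.177,0.37,-0.212,0,0,0,100,-0.177,0.37,-0.212,0,0,0,100,0,0,0,0,-0.067,0,100,0,0,0,0,0,0]'

```text
t: 3.3
ee_pos: [0.6495, 0.1778, 0.1612]
orientation: [0.013, -0.707, 0.707, -0.009]
ft_force: [1.3, -0.3, 0.2]
opening: 0.0939
```

```bash
python3 - <<'E'
from h import *
c,im=snap('wrist','w3.png')
p=proj(c,[[.638,.159,.01]])[0]; m=comp(mask(im,'green'),p)
r=fit(c,m,LP,.638,.159,0,.012,angs=[4.74]);print(np.round(r,4),np.degrees(r[2]))
a=r[2]; g=R.from_euler('z',a).apply([-.017,.012,0])[:2]+r[:2]
delta([*g,.0995],a)
E
```

```text
[0.6383 0.1589 4.7338 0.8495] 271.2281198169387
shift [0.005 0.642 0.015] turn [-0.     0.009  0.002] j6 1.68 jaw -88.3
```

View pics/w3.png

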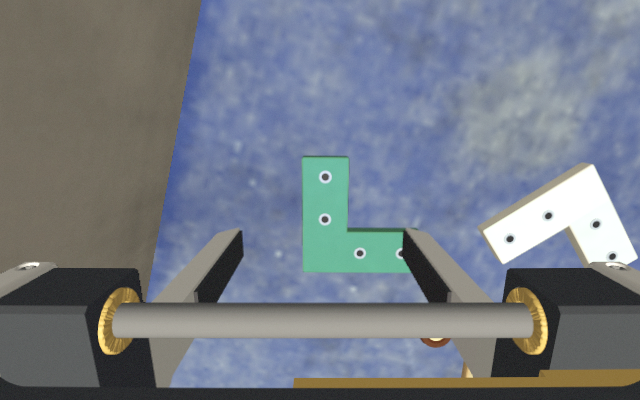

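The picture shows green between the open fingers, inner corner at (348,228) and clear around the grasp leg. I'll descend and grip.

Call:
play_rows --rows '[100,0.005,0.32,0.015,0,0,0,100,0,0.322,0,0,0,0,100,0,0,0,0,0,0,0,0,0,0,0,0,0,0,0,0,0,0,0,0,0,0,0,0,0,0,0,0,0,0,0,0,0,0]'

```text
t: 4.05
ee_pos: [0.6508, 0.1771, 0.1021]
orientation: [-0.01, 0.707, -0.707, 0.011]
ft_force: [0.7, 0.4, -0.1]
opening: 0.0657
```

Call:
play_rows --rows '[0,0,0,0,0,0,0,0,0,0,0,0,0,0,0,0,0,0,0,0,0,0,0,0,0,0,0,0]'

```text
t: 4.45
ee_pos: [0.65, 0.177, 0.1004]
orientation: [0.011, -0.707, 0.707, -0.01]
ft_force: [-0.5, 0.1, 0.2]
opening: 0.0339
```

Call:
play_rows --rows '[0,0,-0.4,0,0,0,0,0,0,-0.4,0,0,0,0,0,0,-0.4,0,0,0,0,0,0,0,0,0,0,0,0,0,0,0,0,0,0]'

```text
t: 4.95
ee_pos: [0.6504, 0.1771, 0.2213]
orientation: [-0.01, 0.707, -0.707, 0.011]
ft_force: [-1.0, -0.2, -2.2]
opening: 0.0333
```

```bash
cat >> h.py <<'E'
OB=.1002 # TCP height over held bracket's underside
def held(col,dx=.012,leg='y',f=None):
    """pose of held bracket seen by wrist camera; returns offsets of origin from TCP in tool frame, and relative yaw"""
    s,r,J=state(); c,im=snap('wrist',f); z=s['ee_pos'][2]-OB
    m=mask(im,col); m[:150]=0
    # occlude finger regions: ignore rows below 232 outside the fingers' gap is handled by IoU on visible part
    return s,r,J,c,im,z
E
python3 - <<'E'
from h import *
s,r,J=state(); c,im=snap('wrist','w4.png'); print(s['ee_pos'],np.degrees(J))
E
```

```text
[0.65044238 0.17711752 0.22130375] -88.31478392944213
```

View pics/w4.png

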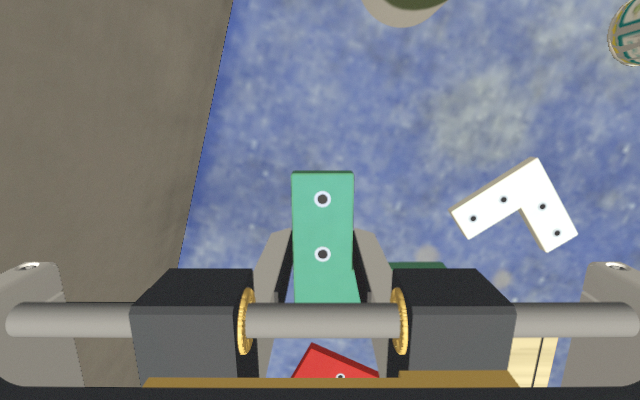

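Green is held square. Its leg end shows at rows 172–300 and columns 292–354. I'll fit the held pose from the visible end of the leg.

```bash
python3 - <<'E'
s=open('h.py').read(); s=s[:s.index('def held')]
s=s.replace("angs=None):\n    \"\"\"best","angs=None,roi=None):\n    \"\"\"best").replace("M=m.astype(np.float32); best=None","W=np.ones_like(m,np.float32) if roi is None else roi; M=m*W; best=None")
s=s.replace("y,a","y,a").replace("v[2]/10,z,h))","v[2]/10,z,h)*W)")
s+='''
def held(col,leg,target,h0,f=None,yaw_guess=None):
    """fit held bracket, print rows to bring it to target (x,y,yaw) with underside at h0"""
    s,r,J=state(); c,im=snap('wrist',f); z=s['ee_pos'][2]-OB
    roi=np.zeros((400,640),np.float32); roi[:226]=1
    g={'x':np.array([.012,-.017,0]),'y':np.array([-.017,.012,0])}[leg]
    best=None
    base=J if leg=='y' else J-np.pi/2
    a=min((base,base+np.pi),key=lambda q:abs(np.angle(np.exp(1j*(q-yaw_guess)))))
    o=s['ee_pos']-R.from_euler('z',a).apply(g)
    p=proj(c,[o+R.from_euler('z',a).apply(np.array([.045,-.017,0]) if leg=='x' else np.array([-.017,.045,0]))+[0,0,OB*0]])[0]
    m=comp(mask(im,col),p)
    q=fit(c,m,LP,o[0],o[1],z,.012,angs=[a],roi=roi)
    print('held fit',np.round(q,4),'deg',np.degrees(q[2]).round(2),'nominal',o[:2].round(4),np.degrees(a).round(2)%360)
    rel=R.from_euler('z',q[2]).inv().apply(s['ee_pos']-[q[0],q[1],0])   # TCP in bracket frame
    dy=target[2]-q[2]
    T=R.from_euler('z',target[2]).apply([rel[0],rel[1],0])[:2]+target[:2]
    Jt=J+np.angle(np.exp(1j*dy)); print('TCP target',T.round(4),'z',h0+OB,'J',np.degrees(Jt).round(2))
    return T,Jt
def go(p,J):
    """rows info: shift in current tool axes, then signed turn about tool y (no half-turn ambiguity)"""
    s,r,J0=state(); print('shift',(r.inv().apply(np.array(p)-s['ee_pos'])*10).round(3),'turn_y',(-np.degrees(J-J0)/45).round(3),
      'level',((r.inv()*tool(J0)).as_rotvec()/(np.pi/4)).round(3),'j6',s['joint_pos'][5].round(2))
BX,BY,BA=.4790,-.0140,np.radians(.65)
def tgt(turned):
    a=BA+(np.pi if turned else 0); o=np.array([BX,BY])+R.from_euler('z',a).apply([-.011,-.011,0])[:2]
    return np.array([*o,a])
'''
open('h.py','w').write(s)
E
python3 - <<'E'
from h import *
T,J=held('green','y',tgt(0),.012,yaw_guess=np.radians(271.5))
go([*T,.22],J)
E
```

```text
held fit [0.6365 0.1597 4.7418 0.9194] deg 271.69 nominal [0.6377 0.1596] 271.69
TCP target [ 0.4511 -0.012 ] z 0.1122 J 0.65
shift [ 2.03  -0.012  1.83 ] turn_y -1.977 level [-0.001 -0.     0.006] j6 1.68
```

Call:
play_rows --rows '[0,0.338,0,0.305,0,0,0,0,0.338,0,0.305,0,0,0,0,0.338,0,0.305,0,0,0,0,0.338,0,0.305,0,0,0,0,0.338,0,0.305,0,0,0,0,0.338,0,0.305,0,0,0,0,0,0,0,0,-0.18,0,0,0,0,0,0,-0.18,0]'

```text
t: 5.85
ee_pos: [0.45, -0.0124, 0.2178]
orientation: [-0.113, 0.699, -0.698, 0.109]
ft_force: [0.1, 0.5, -1.3]
opening: 0.0336
```

Call:
play_rows --rows '[0,0,0,0,0,-0.18,0,0,0,0,0,0,-0.18,0,0,0,0,0,0,-0.18,0,0,0,0,0,0,-0.18,0,0,0,0,0,0,-0.18,0,0,0,0,0,0,-0.18,0,0,0,0,0,0,-0.18,0,0,0,0,0,0,-0.18,0]'

```text
t: 6.65
ee_pos: [0.4511, -0.0115, 0.2179]
orientation: [-0.47, 0.531, -0.528, 0.467]
ft_force: [0.1, -0.1, -2.0]
opening: 0.0335
```

Call:
play_rows --rows '[0,0,0,0,0,-0.177,0,0,0,0,0,0,0,0,0,0,0,0,0,0,0]'

```text
t: 6.95
ee_pos: [0.4517, -0.0116, 0.2188]
orientation: [0.503, -0.499, 0.497, -0.501]
ft_force: [0.3, 0.3, -1.7]
opening: 0.0336
```

```bash
python3 - <<'E'
from h import *
T,J=held('green','y',tgt(0),.012,yaw_guess=np.radians(0),f='w5.png')
go([*T,.1125],J)
E
```

```text
held fit [ 0.4686 -0.0251  0.0048  0.9025] deg 0.28 nominal [ 0.4688 -0.0235] 0.48
TCP target [ 0.4512 -0.0118] z 0.1122 J 0.86
shift [ 0.002  1.067 -0.005] turn_y -0.008 level [ 0.003 -0.    -0.001] j6 -0.23
```

View pics/w5.png

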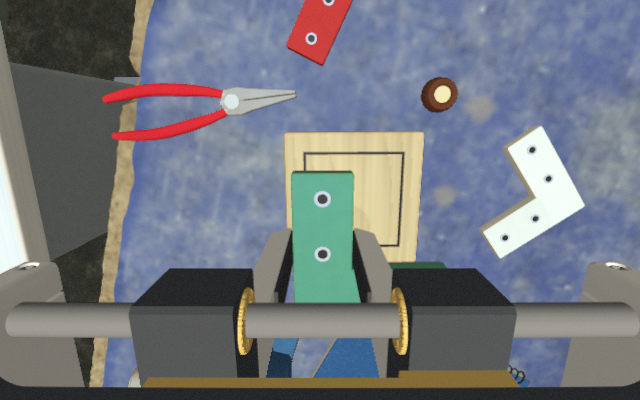

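Green hangs over the board, aligned with it, with board top corners at (285,133) and (423,132). I'll use this close view to refine the board pose.

```bash
python3 - <<'E'
from h import *
c=manip.get_calibration('wrist');im=cv2.imread('pics/w5.png')[:,:,::-1]
m=boardmask(im); g=cv2.dilate(mask(im,'green'),np.ones((15,15)))
roi=np.zeros((400,640),np.float32); roi[:225,200:470]=1; roi[100:,286:360]*=(1-g)[100:,286:360]
roi[150:,:360]*=(np.arange(640)<292)[None,:360]
roi[:110]=0
print(np.round(fit(c,m,BP,.479,-.014,0,.012,angs=[.01],roi=roi),4))
# outer edge of drawn square, subpixel: dark pixels
d=(im.sum(2)<330).astype(np.uint8); 
for (x0,x1,y0,y1) in[(310,400,140,168)]:
    ys=[y0+np.argmin(im[y0:y1,x].sum(1)) for x in range(x0,x1)]; print(np.polyfit(range(x0,x1),ys,1),np.median(ys))
xs=[390+np.argmin(im[y,390:418].sum(1)) for y in range(160,225)]; pf=np.polyfit(range(160,225),xs,1);print(pf)
p=[(np.polyval(pf,153),153),(np.polyval(pf,220),220)]; w=unproj(c,p,.012);print(w, np.degrees(np.arctan2(*(w[0]-w[1])[[0,1]])))
print(unproj(c,[(306,153)],.012))
E
```

```text
[ 0.4797 -0.0135  0.0097  0.9876]
[-1.21106906e-16  1.53000000e+02] 153.0
[-5.48513986e-02  4.11116084e+02]
[[ 0.52310489  0.03074812  0.012     ]
 [ 0.52393646 -0.03150823  0.012     ]] -0.7652636064268802
[[0.43720671 0.02998687 0.012     ]]
```

Call:
play_rows --rows '[0,0,0.4,0.003,0,-0.008,0,0,0,0.4,0,0,0,0,0,0,0.2,0,0,0,0,0,0,0.062,0,0,0,0,0,0,0,0,0,0,0,0,0,0,0,0,0,0]'

```text
t: 7.6
ee_pos: [0.4538, -0.012, 0.1148]
orientation: [-0.504, 0.495, -0.496, 0.504]
ft_force: [0.3, 0.2, -1.7]
opening: 0.0338
```

```bash
sed -i 's/BX,BY,BA=.4790,-.0140/BX,BY,BA=.4797,-.0137/' h.py; python3 - <<'E'
from h import *
s,r,J=state();print(s['ee_pos'],s['ft_force'],np.degrees(J)); go([.4519,-.0115,.1115],np.radians(.85))
E
```

```text
[ 0.4537547  -0.01196988  0.11479862] [ 0.31128403  0.19652355 -1.72581018] 0.9646040843992368
shift [-0.005  0.033 -0.019] turn_y 0.003 level [-0.002 -0.     0.   ] j6 -0.23
```

Call:
play_rows --rows '[0,-0.005,0.0,-0.019,0,0,0,0,0,0.025,0,0,0,0,0,0,0,0,0,0,0,0,0,0,0,0,0,0]'

```text
t: 8.0
ee_pos: [0.4517, -0.0115, 0.1122]
orientation: [-0.504, 0.495, -0.496, 0.505]
ft_force: [0.2, 0.0, 0.5]
opening: 0.0338
```

```bash
python3 - <<'E'
from h import *
s,r,J=state();print(s['ee_pos'],s['ft_force'],np.degrees(J)); go([.4519,-.0115,.1120],np.radians(.85))
E
```

```text
[ 0.45170601 -0.01147611  0.11224691] [0.21060802 0.02344005 0.54451487] 1.0010771920581618
shift [0.    0.002 0.002] turn_y 0.003 level [-0.002 -0.     0.   ] j6 -0.23
```

Weight is now on the board. I'll release, rise and check.

Call:
play_rows --rows '[60,0,0,0,0,0,0,60,0,0,0,0,0,0,60,0,0,0,0,0,0,60,0,-0.2,0,0,0,0,60,0,-0.48,0,0,0,0,60,0,-0.48,0,0,0,0,60,0,-0.48,0,0,0,0,60,0.45,-0.2,0.14,0,0,0]'

```text
t: 8.8
ee_pos: [0.4667, -0.0526, 0.3006]
orientation: [-0.504, 0.492, -0.496, 0.508]
ft_force: [1.3, 0.0, -0.6]
opening: 0.0562
```

Call:
play_rows --rows '[100,0.45,-0.2,0.14,0,0,0,100,0,0,0,0,0,0,100,0,0,0,0,0,0]'

```text
t: 9.1
ee_pos: [0.4801, -0.0995, 0.315]
orientation: [-0.504, 0.496, -0.496, 0.504]
ft_force: [-0.8, 0.3, -0.1]
opening: 0.0768
```

```bash
cat >> h.py <<'E'
def check(col,turned,z,f=None):
    c,im=snap('wrist',f); t=tgt(turned); p=proj(c,[[*t[:2],z+.012]])[0]; m=comp(mask(im,col),p)
    q=fit(c,m,LP,t[0],t[1],z,.012,angs=[t[2]]); d=R.from_euler('z',-BA).apply([q[0]-t[0],q[1]-t[1],0])*1000
    print(col,'err mm (board axes)',d[:2].round(2),'yaw err deg',np.degrees(np.angle(np.exp(1j*(q[2]-t[2])))).round(2),'iou',round(q[3],3)); return c,im
E
python3 - <<'E'
from h import *
s,r,J=state();print(s['ee_pos'],np.degrees(J))
c,im=check('green',0,.012,'w6.png')
m=boardmask(im)|mask(im,'green'); m=comp(cv2.morphologyEx(m,cv2.MORPH_CLOSE,np.ones((11,11))),proj(c,[[.48,-.014,.012]])[0])
print('board+green',np.round(fit(c,m,BP,.48,-.014,0,.012,angs=[.01]),4))
E
```

```text
[ 0.48011378 -0.09948858  0.31499492] 0.887788558208776
green err mm (board axes) [0.84 0.43] yaw err deg 0.42 iou 0.931
board+green [ 0.4794 -0.013   0.0123  0.9898]
```

View pics/w6.png

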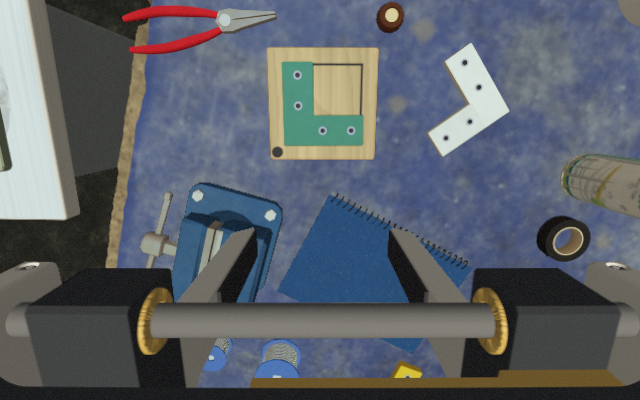

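Green sits in the dotted corner (dot at (278,152)), within about 1 mm and 0.4°. Next is white.

```bash
sed -i 's/BX,BY,BA=.4797,-.0137,np.radians(.65)/BX,BY,BA=.4799,-.0134,np.radians(.8)/' h.py; cat >> h.py <<'E'
def find(col,x,y,a,im=None,leg='y',zt=.16,c=None):
    if im is None: c,im=snap('wrist')
    p=proj(c,[[x,y,.012]])[0]; m=comp(mask(im,col),p); q=fit(c,m,LP,x,y,0,.012,angs=[a])
    o=R.from_euler('z',q[2]).apply([-.017,.012,0] if leg=='y' else [.012,-.017,0])[:2]+q[:2]
    print(col,np.round(q,4),np.degrees(q[2]).round(1),'TCP',o.round(4)); return o,q[2]
E
python3 - <<'E'
from h import *
im=cv2.imread('pics/w6.png')[:,:,::-1]; c=manip.get_calibration('wrist')
o,a=find('white',.6484,-.0083,2.217,im,c=c); go([*o,.16],a-np.pi)
E
```

```text
white [ 0.6482 -0.0068  2.212   0.8663] 126.7 TCP [ 0.6487 -0.0276]
shift [-0.679  1.538  1.707] turn_y 1.205 level [ 0.002 -0.    -0.002] j6 -0.4
```

Call:
play_rows --rows '[100,-0.138,0.3,0.34,0,0,0,100,-0.138,0.3,0.34,0,0,0,100,-0.138,0.3,0.34,0,0,0,100,-0.138,0.3,0.34,0,0,0,100,-0.138,0.3,0.34,0,0,0,100,0,0,0,0,0.172,0,100,0,0,0,0,0.172,0,100,0,0,0,0,0.172,0]'

```text
t: 9.95
ee_pos: [0.6471, -0.0244, 0.1617]
orientation: [-0.395, 0.589, -0.586, 0.392]
ft_force: [-0.0, -0.2, 0.0]
opening: 0.094
```

Call:
play_rows --rows '[100,0,0,0,0,0.172,0,100,0,0,0,0,0.172,0,100,0,0,0,0,0.172,0,100,0,0,0,0,0.172,0,100,0,0,0,0,0,0,100,0,0,0,0,0,0]'

```text
t: 10.55
ee_pos: [0.6478, -0.0255, 0.1637]
orientation: [-0.225, 0.671, -0.67, 0.224]
ft_force: [0.5, 0.3, 1.1]
opening: 0.094
```

```bash
python3 - <<'E'
from h import *
c,im=snap('wrist','w7.png')
o,a=find('white',.6484,-.0083,2.214,im,c=c); go([*o,.0995],a-np.pi)
go([.649,-.0285,.0995],np.radians(-53.1))
E
```

```text
white [ 0.6476 -0.0089  2.2091  0.9598] 126.6 TCP [ 0.6481 -0.0297]
shift [0.023 0.645 0.033] turn_y 0.01 level [0.002 0.    0.001] j6 0.75
shift [0.008 0.645 0.029] turn_y 0.003 level [0.002 0.    0.001] j6 0.75
```

View pics/w7.png

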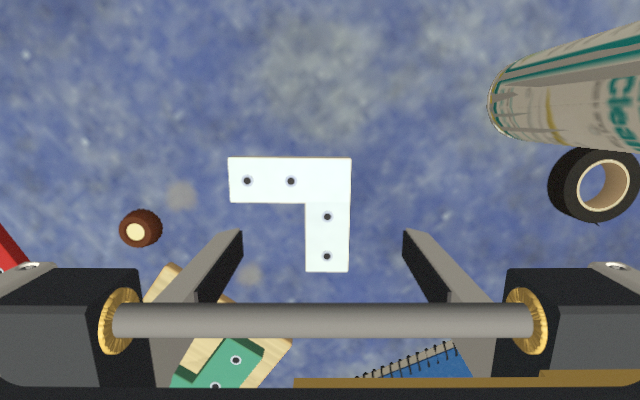

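White is between the fingers (corner at (350,157)) and nothing is close to them. Descend and grip.

Call:
play_rows --rows '[100,0.018,0.32,0.031,0,0.008,0,100,0,0.32,0,0,0,0,0,0,0,0,0,0,0,0,0,0,0,0,0,0,0,0,0,0,0,0,0,0,0,0,0,0,0,0,0,0,0,0,0,0,0,0,0,0,0,0,0,0]'

```text
t: 11.4
ee_pos: [0.6492, -0.0303, 0.1011]
orientation: [0.221, -0.672, 0.672, -0.221]
ft_force: [0.6, 0.3, 0.2]
opening: 0.0494
```

Call:
play_rows --rows '[0,0,0,0,0,0,0,0,0,0,0,0,0,0,0,0,0,0,0,0,0,0,0,0,0,0,0,0]'

```text
t: 11.8
ee_pos: [0.6492, -0.0303, 0.1009]
orientation: [-0.221, 0.672, -0.672, 0.221]
ft_force: [-1.4, 0.7, 1.4]
opening: 0.0335
```

Call:
play_rows --rows '[0,0,-0.4,0,0,0,0,0,0,-0.4,0,0,0,0,0,0,-0.4,0,0,0,0,0,0,0,0,0,0,0,0,0,0,0,0,0,0]'

```text
t: 12.3
ee_pos: [0.6496, -0.0305, 0.2217]
orientation: [0.221, -0.671, 0.672, -0.222]
ft_force: [0.2, -0.5, -1.7]
opening: 0.0336
```

```bash
python3 - <<'E'
from h import *
print(state()[0]['ee_pos'])
T,J=held('white','y',tgt(1),.024,yaw_guess=np.radians(127),f='w8.png')
go([*T,.22],J)
E
```

```text
[ 0.64964448 -0.03049858  0.22172376]
held fit [ 0.6478 -0.0111  2.2097  0.9699] deg 126.61 nominal [ 0.6492 -0.0097] 126.47
TCP target [ 0.5075 -0.0121] z 0.1242 J 0.66
shift [ 1.025 -0.002 -0.984] turn_y -1.204 level [0.002 0.    0.002] j6 0.75
```

Call:
play_rows --rows '[0,0.342,0,-0.328,0,0,0,0,0.342,0,-0.328,0,0,0,0,0.342,0,-0.328,0,0,0,0,0,0,0,0,-0.172,0,0,0,0,0,0,-0.172,0,0,0,0,0,0,-0.172,0,0,0,0,0,0,-0.172,0,0,0,0,0,0,-0.172,0]'

```text
t: 13.15
ee_pos: [0.5063, -0.0119, 0.2178]
orientation: [-0.434, 0.561, -0.558, 0.431]
ft_force: [-0.3, -0.3, -1.6]
opening: 0.0334
```

Call:
play_rows --rows '[0,0,0,0,0,-0.172,0,0,0,0,0,0,-0.172,0,0,0,0,0,0,0,0,0,0,0,0,0,0,0]'

```text
t: 13.55
ee_pos: [0.5071, -0.012, 0.2188]
orientation: [0.503, -0.499, 0.497, -0.501]
ft_force: [0.8, -0.1, -1.0]
opening: 0.0335
```

```bash
python3 - <<'E'
from h import *
print(state()[0]['ee_pos'])
T,J=held('white','y',tgt(1),.024,yaw_guess=np.radians(180),f='w9.png')
go([*T,.13],J)
E
```

```text
[ 0.50708904 -0.01199885  0.21884554]
held fit [ 4.8980e-01 -2.6000e-03  3.1528e+00  9.7070e-01] deg 180.64 nominal [ 4.9e-01 -1.0e-04] 180.49
TCP target [ 0.508  -0.0116] z 0.1242 J 0.65
shift [-0.004  0.893  0.009] turn_y -0.003 level [ 0.004 -0.    -0.001] j6 -0.2
```

Call:
play_rows --rows '[0,-0.004,0.3,0.0,0,0,0,0,0,0.3,0,0,0,0,0,0,0.29,0,0,0,0,0,0,0,0,0,0,0,0,0,0,0,0,0,0]'

```text
t: 14.1
ee_pos: [0.5078, -0.0117, 0.1315]
orientation: [0.503, -0.498, 0.497, -0.502]
ft_force: [0.2, -0.8, -0.5]
opening: 0.0337
```

```bash
python3 - <<'E'
from h import *
s=state()[0];print(s['ee_pos'],s['ft_force'])
T,J=held('white','y',tgt(1),.024,yaw_guess=np.radians(180))
go([*T,.1242],J)
E
```

```text
[ 0.50784193 -0.01171895  0.13147958] [ 0.15713582 -0.77319894 -0.53228258]
held fit [ 4.9100e-01 -2.3000e-03  3.1539e+00  9.6550e-01] deg 180.7 nominal [4.907e-01 1.000e-04] 180.6
TCP target [ 0.5076 -0.0116] z 0.1242 J 0.69
shift [-0.003  0.085 -0.013] turn_y -0.002 level [-0.002 -0.     0.   ] j6 -0.2
```

Call:
play_rows --rows '[0,-0.002,0.04,-0.006,0,0,0,0,0,0.035,0,0,0,0,0,0,0,0,0,0,0,0,0,0,0,0,0,0]'

```text
t: 14.55
ee_pos: [0.5081, -0.0117, 0.1249]
orientation: [-0.503, 0.497, -0.498, 0.503]
ft_force: [0.1, -0.2, -0.3]
opening: 0.0337
```

```bash
python3 - <<'E'
from h import *
for _ in range(2):
    s,r,J=state();print(s['ee_pos'],s['ft_force']); snap('side')
E
```

```text
[ 0.50809206 -0.01168688  0.124941  ] [ 0.12242577 -0.22661066 -0.27388604]
[ 0.5080766  -0.01168952  0.1249026 ] [ 0.78600357 -0.78881836  0.02959148]
```

Call:
play_rows --rows '[0,0,0.01,-0.004,0,0,0,60,0,0,0,0,0,0,60,0,0,0,0,0,0,60,0,0,0,0,0,0,60,0,-0.2,0,0,0,0,60,0,-0.48,0,0,0,0,60,0,-0.48,0,0,0,0,60,0,-0.48,0,0,0,0]'

```text
t: 15.45
ee_pos: [0.5066, -0.0115, 0.2885]
orientation: [0.503, -0.498, 0.497, -0.503]
ft_force: [1.2, -0.1, -1.6]
opening: 0.0562
```

Call:
play_rows --rows '[100,0.44,-0.15,-0.14,0,0,0,100,0.44,-0.15,-0.14,0,0,0,100,0,0,0,0,0,0,100,0,0,0,0,0,0]'

```text
t: 15.85
ee_pos: [0.48, -0.1006, 0.3174]
orientation: [-0.502, 0.498, -0.498, 0.502]
ft_force: [0.1, 1.1, -0.9]
opening: 0.0854
```

```bash
python3 - <<'E'
from h import *
c,im=check('white',1,.024,'w10.png')
g=R.from_euler('z',2.7014).apply([.012,-.017,0])[:2]+[.4429,.1677]; print(g)
go([*g,.30],np.radians(64.8))
cv2.imwrite('pics/w10c.png',cv2.resize(im[20:190,220:420,::-1],None,fx=3,fy=3,interpolation=cv2.INTER_CUBIC))
E
```

```text
white err mm (board axes) [0.95 2.58] yaw err deg 0.37 iou 0.948
[0.4392879  0.18819275]
shift [-2.882  0.17  -0.376] turn_y -1.427 level [ 0.001 -0.    -0.002] j6 -0.39
```

View pics/w10c.png

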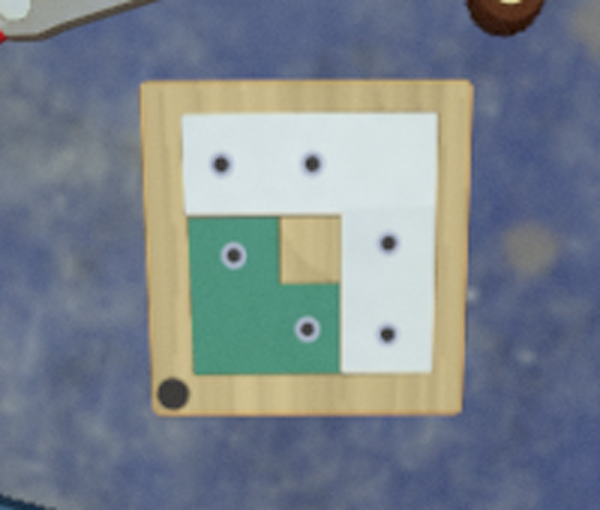

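White is about 2 mm too far in +y relative to green; x and yaw look good. I'll mend it by regrasping across its other leg, so the jaws centre it in y.

Call:
play_rows --rows '[60,-0.288,0.38,0,0,0,0,60,-0.288,0.38,0,0,0,0,60,-0.288,0.38,0,0,0,0,60,-0.288,0.38,0,0,0,0,60,0,0,0,0,-0.182,0,60,0,0,0,0,-0.182,0,60,0,0,0,0,-0.182,0,60,0,0,0,0,-0.182,0]'

```text
t: 16.7
ee_pos: [0.4779, 0.0173, 0.1638]
orientation: [0.624, -0.334, 0.331, -0.624]
ft_force: [-0.2, -0.1, 0.1]
opening: 0.056
```

Call:
play_rows --rows '[60,0,0,0,0,-0.182,0,60,0,0,0,0,-0.182,0,60,0,0,0,0,-0.182,0,60,0,0,0,0,-0.182,0,60,0,0,0,0,-0.182,0,60,0,0,0,0,-0.182,0,60,0,0,0,0,-0.182,0,60,0,0,0,0,0,0]'

```text
t: 17.5
ee_pos: [0.478, 0.0169, 0.1641]
orientation: [-0.707, -0.004, 0.006, 0.707]
ft_force: [0.3, -0.4, -0.2]
opening: 0.0562
```

```bash
python3 - <<'E'
from h import *
print(state()[0]['ee_pos'],state()[0]['opening']); go([.4789,.0146,.1247],np.radians(90.9))
E
```

```text
[0.47802562 0.01690738 0.16411092] 0.056152771050161844
shift [ 0.009  0.394 -0.024] turn_y -0.001 level [-0.001  0.    -0.003] j6 -1.73
```

Call:
play_rows --rows '[60,0.009,0.25,-0.024,0,0,0,60,0,0.144,0,0,0,0,60,0,0,0,0,0,0,60,0,0,0,0,0,0]'

```text
t: 17.9
ee_pos: [0.4794, 0.0136, 0.1254]
orientation: [-0.707, -0.004, 0.005, 0.707]
ft_force: [0.8, 0.8, -0.8]
opening: 0.0559
```

```bash
python3 - <<'E'
from h import *
print(state()[0]['ee_pos'],state()[0]['ft_force']); go([.4789,.0146,.1247],np.radians(90.9))
E
```

```text
[0.47939284 0.01362012 0.12543131] [ 0.78961447  0.79705076 -0.83491656]
shift [-0.005  0.007  0.01 ] turn_y -0.004 level [-0.001  0.    -0.002] j6 -1.74
```

Call:
play_rows --rows '[60,0,0,0.009,0,0,0,60,0,0,0,0,0,0,30,0,0,0,0,0,0,30,0,0,0,0,0,0,30,0,0,0,0,0,0,30,0,0,0,0,0,0,30,0,0,0,0,0,0,30,0,0,0,0,0,0]'

```text
t: 18.7
ee_pos: [0.48, 0.0139, 0.1262]
orientation: [-0.707, -0.005, 0.004, 0.707]
ft_force: [-0.4, 1.4, 2.8]
opening: 0.0338
```

```bash
python3 - <<'E'
from h import *
print(state()[0]['ee_pos'],state()[0]['ft_force'],state()[0]['opening']); go([.4789,.0146,.1247],np.radians(90.9))
E
```

```text
[0.47999367 0.01385246 0.12617597] [-0.40355086  1.44799127  2.79733862] 0.033799105721731074
shift [-0.011  0.015  0.008] turn_y -0.004 level [-0. -0.  0.] j6 -1.74
```

Call:
play_rows --rows '[30,0,0,0.006,0,0,0,30,0,0,0,0,0,0,60,0,0,0,0,0,0,60,0,0,0,0,0,0,60,0,0,0,0,0,0,60,0,-0.2,0,0,0,0,60,0,-0.4,0,0,0,0,60,0,-0.45,0,0,0,0]'

```text
t: 19.5
ee_pos: [0.4784, 0.0146, 0.2303]
orientation: [-0.707, -0.003, 0.006, 0.707]
ft_force: [2.3, -0.7, 1.0]
opening: 0.0567
```

```bash
python3 - <<'E'
from h import *
print(state()[0]['ee_pos']); go([.453,.150,.22],np.radians(154.8))
E
```

```text
[0.47835274 0.01463583 0.23027634]
shift [-0.236  0.105  1.357] turn_y -1.424 level [-0.001  0.    -0.006] j6 -1.73
```

Call:
play_rows --rows '[100,-0.079,0.03,0.452,0,0,0,100,-0.079,0.03,0.452,0,0,0,100,-0.079,0.04,0.452,0,0,0,100,0,0,0,0,-0.178,0,100,0,0,0,0,-0.178,0,100,0,0,0,0,-0.178,0,100,0,0,0,0,-0.178,0,100,0,0,0,0,-0.178,0]'

```text
t: 20.3
ee_pos: [0.4541, 0.1498, 0.2206]
orientation: [-0.662, -0.248, 0.249, 0.662]
ft_force: [-0.5, -0.9, 0.8]
opening: 0.0938
```

Call:
play_rows --rows '[100,0,0,0,0,-0.178,0,100,0,0,0,0,-0.178,0,100,0,0,0,0,-0.178,0,100,0,0,0,0,0,0,100,0,0,0,0,0,0]'

```text
t: 20.8
ee_pos: [0.4542, 0.1497, 0.2207]
orientation: [-0.597, -0.378, 0.378, 0.598]
ft_force: [-0.4, -0.8, 0.1]
opening: 0.0938
```

```bash
python3 - <<'E'
from h import *
c,im=snap('wrist','w11.png')
o,a=find('red',.4429,.1677,2.7014,im,c=c); go([*o,.0997],a)
E
```

```text
red [0.4442 0.1692 2.691  0.9403] 154.2 TCP [0.4543 0.151 ]
shift [0.013 1.21  0.005] turn_y 0.011 level [-0.  0. -0.] j6 -2.56
```

View pics/w11.png

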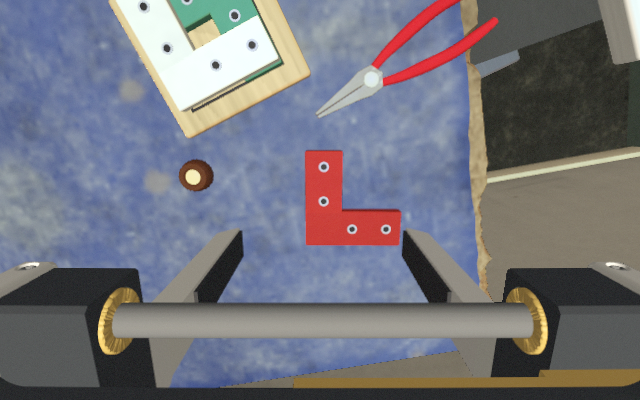

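Red is in place between the fingers (inner corner (342,210)). The pliers and knob are clear. Descend and grip.

Call:
play_rows --rows '[100,0.01,0.45,0.003,0,0.01,0,100,0,0.45,0,0,0,0,100,0,0.31,0,0,0,0,0,0,0,0,0,0,0,0,0,0,0,0,0,0,0,0,0,0,0,0,0,0,0,0,0,0,0,0,0,0,0,0,0,0,0]'

```text
t: 21.65
ee_pos: [0.4546, 0.1507, 0.1002]
orientation: [0.599, 0.377, -0.376, -0.598]
ft_force: [-0.0, 0.1, 0.0]
opening: 0.0573
```

Call:
play_rows --rows '[0,0,0,0,0,0,0,0,0,0,0,0,0,0,0,0,0,0,0,0,0,0,0,0,0,0,0,0,0,0,0,0,0,0,0]'

```text
t: 22.15
ee_pos: [0.4545, 0.1507, 0.1]
orientation: [-0.598, -0.377, 0.377, 0.598]
ft_force: [-0.1, -0.2, 1.2]
opening: 0.0334
```

Call:
play_rows --rows '[0,0,-0.4,0,0,0,0,0,0,-0.4,0,0,0,0,0,0,-0.45,0,0,0,0,0,0,0,0,0,0,0,0,0,0,0,0,0,0]'

```text
t: 22.65
ee_pos: [0.455, 0.1507, 0.2257]
orientation: [0.599, 0.377, -0.376, -0.598]
ft_force: [0.1, -0.7, -0.6]
opening: 0.0338
```

```bash
python3 - <<'E'
from h import *
print(state()[0]['ee_pos'])
T,J=held('red','y',tgt(0),.036,yaw_guess=np.radians(154.5),f='w12.png')
go([*T,.225],J)
E
```

```text
[0.45496278 0.15073675 0.2257136 ]
held fit [0.4459 0.1694 2.6955 0.9159] deg 154.44 nominal [0.4448 0.1689] 154.37
TCP target [ 0.4527 -0.0119] z 0.1362 J 0.73
shift [-1.469 -0.009 -0.693] turn_y 3.414 level [-0.002  0.    -0.001] j6 -2.56
```

Call:
play_rows --rows '[0,-0.367,0,-0.173,0,0,0,0,-0.367,0,-0.173,0,0,0,0,-0.367,0,-0.173,0,0,0,0,-0.367,0,-0.173,0,0,0,0,0,0,0,0,0.18,0,0,0,0,0,0,0.18,0,0,0,0,0,0,0.18,0,0,0,0,0,0,0.18,0]'

```text
t: 23.5
ee_pos: [0.4547, 0.0083, 0.2214]
orientation: [0.69, 0.179, -0.19, -0.675]
ft_force: [0.3, 1.0, -1.4]
opening: 0.034
```

Call:
play_rows --rows '[0,0,0,0,0,0.18,0,0,0,0,0,0,0.18,0,0,0,0,0,0,0.18,0,0,0,0,0,0,0.18,0,0,0,0,0,0,0.18,0,0,0,0,0,0,0.18,0,0,0,0,0,0,0.18,0,0,0,0,0,0,0.18,0]'

```text
t: 24.3
ee_pos: [0.4546, 0.0085, 0.2214]
orientation: [0.684, -0.21, 0.209, -0.666]
ft_force: [-0.4, 0.3, -0.9]
opening: 0.0334
```

Call:
play_rows --rows '[0,0,0,0,0,0.18,0,0,0,0,0,0,0.18,0,0,0,0,0,0,0.18,0,0,0,0,0,0,0.18,0,0,0,0,0,0,0.18,0,0,0,0,0,0,0.18,0,0,0,0,0,0,0.174,0,0,0,0,0,0,0,0]'

```text
t: 25.1
ee_pos: [0.4548, 0.0085, 0.2217]
orientation: [0.506, -0.499, 0.506, -0.489]
ft_force: [-0.6, 0.0, -1.8]
opening: 0.0335
```

```bash
python3 - <<'E'
from h import *
print(state()[0]['ee_pos'])
T,J=held('red','y',tgt(0),.036,yaw_guess=np.radians(0),f='w13.png')
go([*T,.142],J)
E
```

```text
[0.45483066 0.00848605 0.2216788 ]
held fit [ 0.4723 -0.0059  0.0162  0.9026] deg 0.93 nominal [ 0.4717 -0.0037] 359.45
TCP target [ 0.4516 -0.0101] z 0.1362 J -0.68
shift [ 0.166  0.805 -0.027] turn_y 0.006 level [0.011 0.    0.031] j6 -0.14
```

Call:
play_rows --rows '[0,0,0,0,0.011,0,0.031,0,0.18,0.2,-0.02,0,0,0,0,0,0.2,0,0,0,0,0,0,0,0,0,0,0,0,0,0,0,0,0,0]'

```text
t: 25.65
ee_pos: [0.4541, -0.0097, 0.184]
orientation: [0.497, -0.501, 0.503, -0.499]
ft_force: [0.6, 0.4, -1.2]
opening: 0.0337
```

```bash
python3 - <<'E'
from h import *
print(state()[0]['ee_pos'])
T,J=held('red','y',tgt(0),.036,yaw_guess=np.radians(0),f='w13.png')
go([*T,.142],J)
E
```

```text
[ 0.45412914 -0.00972291  0.18401491]
held fit [ 0.4718 -0.0222  6.2817  0.9075] deg 359.92 nominal [ 0.471  -0.0219] 359.49
TCP target [ 0.4512 -0.0123] z 0.1362 J 0.37
shift [ 0.026  0.428 -0.038] turn_y -0.02 level [-0.007 -0.     0.   ] j6 -0.2
```

Call:
play_rows --rows '[0,0.026,0.2,-0.03,-0.007,-0.025,0,0,0,0.22,0,0,0,0,0,0,0,0,0,0,0,0,0,0,0,0,0,0]'

```text
t: 26.1
ee_pos: [0.4521, -0.0123, 0.1432]
orientation: [-0.503, 0.497, -0.498, 0.503]
ft_force: [0.2, 0.2, -1.3]
opening: 0.0339
```

```bash
python3 - <<'E'
from h import *
print(state()[0]['ee_pos'],np.degrees(state()[2]))
T,J=held('red','y',tgt(0),.036,yaw_guess=np.radians(0),f='w13.png')
go([*T,.1365],J)
E
```

```text
[ 0.45214082 -0.01226142  0.14318798] 0.6099487557121447
held fit [ 0.4698 -0.0246  0.0121  0.9068] deg 0.7 nominal [ 0.4693 -0.0241] 0.61
TCP target [ 0.4514 -0.0123] z 0.1362 J 0.71
shift [-0.001  0.072 -0.013] turn_y -0.002 level [-0.003 -0.     0.001] j6 -0.23
```

Call:
play_rows --rows '[0,0,0.035,-0.003,0,0,0,0,0,0.035,0,0,0,0,0,0,0,0,0,0,0,0,0,0,0,0,0,0]'

```text
t: 26.55
ee_pos: [0.4521, -0.0125, 0.136]
orientation: [-0.502, 0.497, -0.498, 0.503]
ft_force: [0.5, -0.3, 1.6]
opening: 0.0338
```

Call:
play_rows --rows '[60,0,0,0,0,0,0,60,0,0,0,0,0,0,60,0,0,0,0,0,0,60,0,-0.2,0,0,0,0,60,0,-0.48,0,0,0,0,60,0,-0.48,0,0,0,0,60,0,-0.4,0,0,0,0,60,0.45,-0.1,0.14,0,0,0]'

```text
t: 27.35
ee_pos: [0.4673, -0.0547, 0.3069]
orientation: [-0.502, 0.493, -0.498, 0.506]
ft_force: [0.9, -0.8, -0.3]
opening: 0.0565
```

Call:
play_rows --rows '[100,0.45,-0.2,0.14,0,0,0,100,0,0,0,0,0,0,100,0,0,0,0,0,0]'

```text
t: 27.65
ee_pos: [0.4799, -0.1017, 0.321]
orientation: [0.502, -0.498, 0.498, -0.502]
ft_force: [0.2, -0.1, 0.4]
opening: 0.0772
```

```bash
python3 - <<'E'
from h import *
c,im=check('red',0,.036,'w14.png')
# visible white part only: restrict roi to non-red
def part(col,turned,z,occ):
    t=tgt(turned); m=mask(im,col); roi=1-cv2.dilate(mask(im,occ),np.ones((5,5))).astype(np.float32)
    p=proj(c,[[*t[:2],z+.012]])[0]; m=m*comp((m|mask(im,occ)),p)
    box=sil(c,np.array([[-.02,-.02],[.06,-.02],[.06,.06],[-.02,.06]])*1.0,t[0],t[1],t[2],z,.012) if 0 else None
    q=fit(c,m,LP,t[0],t[1],z,.012,angs=[t[2]],roi=roi); print(col,((np.array(q[:2])-t[:2])*1000).round(2),np.degrees(np.angle(np.exp(1j*(q[2]-t[2])))).round(2),round(q[3],3))
part('white',1,.024,'red')
cv2.imwrite('pics/w14c.png',cv2.resize(im[20:190,220:420,::-1],None,fx=3,fy=3,interpolation=cv2.INTER_CUBIC))
E
```

```text
red err mm (board axes) [0.37 0.7 ] yaw err deg 0.37 iou 0.941
white [ 0.78 -0.64] 0.02 0.966
```

View pics/w14c.png

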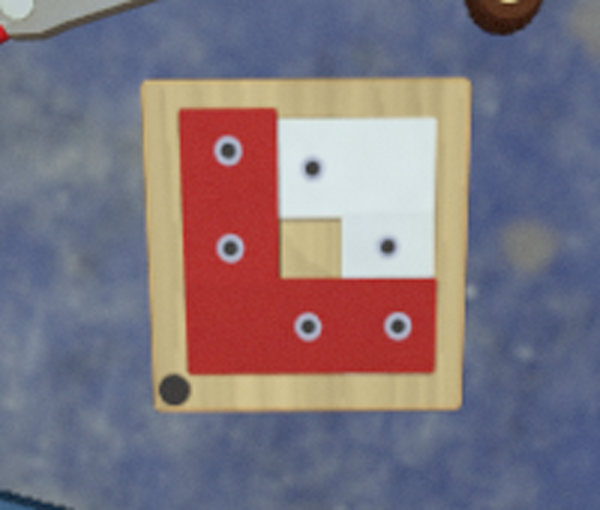

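Red is within 0.7 mm and 0.4°, white now within 0.8 mm, and the pile looks flush (residual overhang about 1 mm). Next is yellow.

```bash
python3 - <<'E'
from h import *
go([.592,-.4115,.23],np.radians(-21.9))
E
```

```text
shift [3.119 0.898 1.099] turn_y 0.498 level [ 0.002 -0.    -0.001] j6 -0.39
```

Call:
play_rows --rows '[100,0.39,0.11,0.138,0,0,0,100,0.39,0.11,0.138,0,0,0,100,0.39,0.11,0.138,0,0,0,100,0.39,0.11,0.138,0,0,0,100,0.39,0.11,0.138,0,0,0,100,0.39,0.11,0.138,0,0,0,100,0.39,0.11,0.138,0,0,0,100,0.39,0.11,0.138,0,0,0]'

```text
t: 28.5
ee_pos: [0.5938, -0.4109, 0.2309]
orientation: [0.503, -0.498, 0.496, -0.503]
ft_force: [0.5, -0.7, -0.0]
opening: 0.0942
```

Call:
play_rows --rows '[100,0,0,0,0,0.166,0,100,0,0,0,0,0.166,0,100,0,0,0,0,0.166,0,100,0,0,0,0,0,0,100,0,0,0,0,0,0]'

```text
t: 29.0
ee_pos: [0.5935, -0.4102, 0.232]
orientation: [-0.398, 0.586, -0.584, 0.397]
ft_force: [0.5, 0.5, -0.6]
opening: 0.0941
```

```bash
python3 - <<'E'
from h import *
c,im=snap('wrist','w15.png')
o,a=find('yellow',.5721,-.4163,1.188,im,leg='x',c=c); go([*o,.0997],a-np.pi/2)
E
```

```text
yellow [ 0.5749 -0.4154  1.1837  0.9532] 67.8 TCP [ 0.5952 -0.4108]
shift [-0.004  1.327  0.019] turn_y 0.012 level [ 0.002 -0.    -0.   ] j6 -0.35
```

View pics/w15.png

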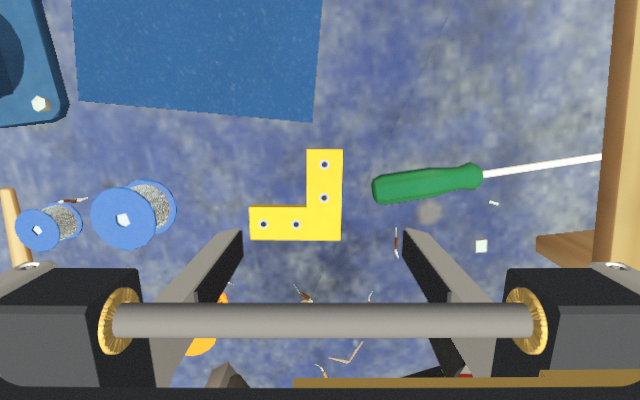

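Yellow is between the fingers (inner corner (306,206)). The screwdriver is near on the right (tip (375,190)), the orange reel at lower left. I'll check those clearances in the tool frame.

```bash
python3 - <<'E'
from h import *
s,r,J=state();c=manip.get_calibration('wrist')
for n,p,z in [('sd',(374,188),.015),('sd',(380,205),.01),('oranger',(228,300),.043),('orangec',(195,330),.043),('reelblue',(124,217),.043),('reelR',(176,205),.02)]:
    w=unproj(c,p,z)[0]; print(n,w.round(3),'tool',r.inv().apply(w-s['ee_pos']).round(3))
E
```

```text
sd [ 0.642 -0.421  0.015] tool [-0.008  0.217  0.049]
sd [ 0.642 -0.441  0.01 ] tool [0.01  0.222 0.057]
oranger [ 0.477 -0.465  0.043] tool [ 0.093  0.189 -0.088]
orangec [ 0.433 -0.482  0.043] tool [ 0.126  0.19  -0.122]
reelblue [ 0.427 -0.358  0.043] tool [ 0.012  0.19  -0.174]
reelR [ 0.463 -0.366  0.02 ] tool [ 0.007  0.213 -0.137]
```

The screwdriver would be hit at full opening, so I'll go down at 50 % (back of finger at 36 mm, screwdriver at 49 mm).

Call:
play_rows --rows '[50,-0.003,0,0.018,0,0.01,0,50,0,0,0,0,0,0,50,0,0,0,0,0,0,50,0,0,0,0,0,0,50,0,0.4,0,0,0,0,50,0,0.3,0,0,0,0,50,0,0,0,0,0,0]'

```text
t: 29.75
ee_pos: [0.5923, -0.41, 0.1568]
orientation: [-0.395, 0.591, -0.583, 0.393]
ft_force: [-0.9, 0.5, -0.6]
opening: 0.0474
```

```bash
python3 - <<'E'
from h import *
print(state()[0]['ee_pos'],state()[0]['opening']); go([.5952,-.4108,.0997],np.radians(-22.2))
E
```

```text
[ 0.59232562 -0.40999489  0.15679268] 0.047426135413731536
shift [-0.002  0.571  0.036] turn_y -0.002 level [ 0.014 -0.    -0.004] j6 -0.34
```

Call:
play_rows --rows '[50,0,0.2,0.03,0.01,0,0,50,0,0.2,0,0,0,0,50,0,0.17,0,0,0,0,50,0,0,0,0,0,0]'

```text
t: 30.15
ee_pos: [0.5971, -0.4127, 0.1038]
orientation: [0.393, -0.586, 0.588, -0.395]
ft_force: [0.3, -0.5, -0.9]
opening: 0.047
```

```bash
python3 - <<'E'
from h import *
print(state()[0]['ee_pos'],state()[0]['ft_force']); go([.5952,-.4108,.0997],np.radians(-22.2))
E
```

```text
[ 0.5970886  -0.41268233  0.10377805] [ 0.32067433 -0.45980982 -0.91733733]
shift [-0.01   0.041 -0.025] turn_y -0.002 level [-0.004  0.    -0.001] j6 -0.34
```

Call:
play_rows --rows '[50,-0.01,0.035,-0.02,0,0,0,50,0,0,0,0,0,0,0,0,0,0,0,0,0,0,0,0,0,0,0,0,0,0,0,0,0,0,0,0,0,0,0,0,0,0,0,0,0,0,0,0,0]'

```text
t: 30.85
ee_pos: [0.597, -0.4122, 0.1037]
orientation: [0.392, -0.584, 0.59, -0.395]
ft_force: [-2.5, 0.0, 5.9]
opening: 0.0333
```

Call:
play_rows --rows '[0,0,-0.4,0,0,0,0,0,0,-0.4,0,0,0,0,0,0,-0.45,0,0,0,0,0,0,0,0,0,0,0,0,0,0,0,0,0,0]'

```text
t: 31.35
ee_pos: [0.5965, -0.4119, 0.2288]
orientation: [0.392, -0.584, 0.591, -0.396]
ft_force: [-0.0, -0.7, -2.2]
opening: 0.0333
```

```bash
python3 - <<'E'
from h import *
print(state()[0]['ee_pos'])
T,J=held('yellow','x',tgt(1),.048,yaw_guess=np.radians(68),f='w16.png')
go([*T,.235],J)
E
```

```text
[ 0.59649862 -0.4118638   0.22877145]
held fit [ 0.5773 -0.4162  1.1601  0.8988] deg 66.47 nominal [ 0.5762 -0.4165] 67.72
TCP target [0.4789 0.0135] z 0.1482 J 92.05
shift [-3.486 -0.105 -2.688] turn_y -2.541 level [-0.008  0.    -0.   ] j6 -0.34
```

```bash
sed -i 's/^OB=.*/OB=.1002/' h.py; python3 - <<'E'
import h; from h import *
for ob in (.1002,.1037,.106):
    h.OB=ob; print(ob); T,J=held('yellow','x',tgt(1),.048,yaw_guess=np.radians(68))
s=state()[0];print(s['ft_force'],s['torque'])
E
```

```text
0.1002
held fit [ 0.5765 -0.4153  1.1639  0.8997] deg 66.69 nominal [ 0.5752 -0.4157] 67.71
TCP target [0.4791 0.0133] z 0.1482 J 91.83
0.1037
held fit [ 0.5754 -0.4154  1.1688  0.9167] deg 66.97 nominal [ 0.5747 -0.4152] 67.72
TCP target [0.4784 0.0136] z 0.1517 J 91.55
0.106
held fit [ 0.5751 -0.4156  1.1759  0.927 ] deg 67.37 nominal [ 0.5745 -0.4151] 67.72
TCP target [0.4782 0.0137] z 0.154 J 91.14
[-0.15702489  0.21559756 -0.95982674] [-0.05337348 -0.05461429 -0.00718786]
```

Call:
play_rows --rows '[0,-0.349,-0.02,-0.269,0,0,0,0,-0.349,-0.02,-0.269,0,0,0,0,-0.349,-0.02,-0.269,0,0,0,0,-0.349,-0.02,-0.269,0,0,0,0,-0.349,-0.02,-0.269,0,0,0,0,-0.349,-0.02,-0.269,0,0,0,0,-0.349,-0.02,-0.269,0,0,0,0,-0.349,-0.02,-0.269,0,0,0]'

```text
t: 32.35
ee_pos: [0.501, -0.0696, 0.24]
orientation: [0.393, -0.586, 0.589, -0.395]
ft_force: [0.7, -0.0, -1.3]
opening: 0.0337
```

Call:
play_rows --rows '[0,-0.349,0,-0.269,0,0,0,0,-0.349,0,-0.269,0,0,0,0,0,0,0,0,-0.179,0,0,0,0,0,0,-0.179,0,0,0,0,0,0,-0.179,0,0,0,0,0,0,-0.179,0,0,0,0,0,0,-0.179,0,0,0,0,0,0,-0.179,0]'

```text
t: 33.15
ee_pos: [0.4783, 0.0137, 0.2395]
orientation: [0.601, -0.371, 0.374, -0.601]
ft_force: [0.1, -0.0, -2.0]
opening: 0.0335
```

Call:
play_rows --rows '[0,0,0,0,0,-0.179,0,0,0,0,0,0,-0.179,0,0,0,0,0,0,-0.179,0,0,0,0,0,0,-0.179,0,0,0,0,0,0,-0.179,0,0,0,0,0,0,-0.179,0,0,0,0,0,0,-0.179,0,0,0,0,0,0,-0.179,0]'

```text
t: 33.95
ee_pos: [0.4783, 0.0137, 0.2394]
orientation: [0.708, 0.006, -0.004, -0.706]
ft_force: [-0.0, 0.2, -0.9]
opening: 0.033
```

```bash
python3 - <<'E'
import h; from h import *
print(state()[0]['ee_pos'],np.degrees(state()[2])); h.OB=.1045
T,J=held('yellow','x',tgt(1),.048,yaw_guess=np.radians(180))
go([.4784,.0145,.19],np.radians(91))
E
```

```text
[0.47825311 0.01367296 0.23944643] 90.8129021634004
held fit [ 4.9230e-01 -2.4000e-03  3.1683e+00  9.2000e-01] deg 181.53 nominal [ 0.4905 -0.0032] 180.81
TCP target [0.4769 0.014 ] z 0.1525 J 90.08
shift [-0.001  0.495  0.01 ] turn_y 0.0 level [0.004 0.    0.005] j6 -1.74
```

Call:
play_rows --rows '[0,-0.006,0.4,0.008,0.004,0,0.005,0,0,0.37,0,0,0,0,0,0,0,0,0,0,0,0,0,0,0,0,0,0]'

```text
t: 34.4
ee_pos: [0.4781, 0.0143, 0.1633]
orientation: [-0.707, -0.002, 0.003, 0.707]
ft_force: [0.1, -0.4, -1.1]
opening: 0.0334
```

```bash
python3 - <<'E'
import h; from h import *
print(state()[0]['ee_pos'],np.degrees(state()[2]),state()[0]['ft_force']); h.OB=.1045
T,J=held('yellow','x',tgt(1),.048,yaw_guess=np.radians(180))
go([.4778,.0145,.1525],np.radians(90.8))
E
```

```text
[0.47811743 0.01432515 0.16330725] 90.41463655177644 [ 0.13222118 -0.43282092 -1.14309982]
held fit [ 4.9130e-01 -2.4000e-03  3.1461e+00  9.2490e-01] deg 180.26 nominal [ 0.4902 -0.0026] 180.41
TCP target [0.4774 0.0143] z 0.1525 J 90.96
shift [-0.018  0.123  0.004] turn_y -0.008 level [0.001 0.    0.005] j6 -1.73
```

Call:
play_rows --rows '[0,-0.005,0.04,0.002,0,-0.01,0,0,0,0.04,0,0,0,0,0,0,0,0,0,0,0,0,0,0,0,0,0,0]'

```text
t: 34.85
ee_pos: [0.4788, 0.0144, 0.1567]
orientation: [0.707, 0.007, -0.004, -0.707]
ft_force: [-0.4, -0.4, -1.7]
opening: 0.0331
```

Call:
play_rows --rows '[0,0,0.01,0,0,0,0,0,0,0,0,0,0,0]'

```text
t: 35.05
ee_pos: [0.4786, 0.0144, 0.1553]
orientation: [0.707, 0.007, -0.005, -0.707]
ft_force: [-0.5, 1.3, -0.3]
opening: 0.033
```

Call:
play_rows --rows '[0,0,0.01,0,0,0,0,0,0,0,0,0,0,0]'

```text
t: 35.25
ee_pos: [0.4785, 0.0144, 0.1541]
orientation: [0.707, 0.007, -0.005, -0.707]
ft_force: [0.6, -1.0, -1.5]
opening: 0.0339
```

Call:
play_rows --rows '[0,-0.005,0.01,0.001,0,0,0,0,0,0,0,0,0,0]'

```text
t: 35.45
ee_pos: [0.4779, 0.0145, 0.153]
orientation: [0.707, 0.007, -0.005, -0.707]
ft_force: [-0.4, -0.2, -2.1]
opening: 0.0335
```

Call:
play_rows --rows '[0,0,0.01,0,0,0,0,0,0,0,0,0,0,0]'

```text
t: 35.65
ee_pos: [0.478, 0.0145, 0.1521]
orientation: [0.707, 0.007, -0.005, -0.707]
ft_force: [0.7, -0.8, -1.8]
opening: 0.0334
```

```bash
python3 - <<'E'
from h import *
s,r,J=state(); print(s['ee_pos'],np.degrees(J),s['ft_force'],s['torque'])
go([.4780,.0145,.1525],np.radians(90.8))
E
```

```text
[0.47795128 0.01448518 0.15208143] 90.93233145102909 [ 0.69146367 -0.81759476 -1.77002476] [ 0.12208803 -0.12599858 -0.05547598]
shift [ 0.001 -0.004  0.   ] turn_y 0.003 level [0.    0.    0.004] j6 -1.74
```

Call:
play_rows --rows '[0,0,0.01,0,0,0,0,0,0,0,0,0,0,0]'

```text
t: 35.85
ee_pos: [0.4782, 0.0145, 0.1516]
orientation: [0.707, 0.007, -0.005, -0.707]
ft_force: [-1.0, 0.4, 1.0]
opening: 0.0334
```

Call:
play_rows --rows '[0,0,0.01,0,0,0,0,0,0,0,0,0,0,0]'

```text
t: 36.05
ee_pos: [0.4784, 0.0145, 0.1515]
orientation: [0.707, 0.007, -0.005, -0.707]
ft_force: [-2.9, 1.0, 8.5]
opening: 0.0336
```

Call:
play_rows --rows '[0,0,-0.01,0,0,0,0,50,0,0,0,0,0,0,60,0,0,0,0,0,0,60,0,0,0,0,0,0,60,0,-0.2,0,0,0,0,60,0,-0.48,0,0,0,0,60,0,-0.48,0,0,0,0,60,0,-0.4,0,0,0,0]'

```text
t: 36.85
ee_pos: [0.4778, 0.0145, 0.3096]
orientation: [0.707, 0.007, -0.004, -0.707]
ft_force: [0.6, -0.1, -0.1]
opening: 0.0567
```

Call:
play_rows --rows '[100,0.44,-0.1,-0.14,0,0,0,100,0.44,-0.1,-0.14,0,0,0,100,0,0,0,0,0,0,100,0,0,0,0,0,0]'

```text
t: 37.25
ee_pos: [0.5661, -0.0123, 0.3266]
orientation: [-0.707, -0.006, 0.005, 0.707]
ft_force: [-0.5, 0.3, -0.8]
opening: 0.0848
```

```bash
python3 - <<'E'
from h import *
print(state()[0]['ee_pos'])
c,im=check('yellow',1,.048,'w17.png')
def part(col,turned,z,occ):
    t=tgt(turned); m=mask(im,col); roi=1-cv2.dilate(mask(im,occ),np.ones((5,5))).astype(np.float32)
    p=proj(c,[[*t[:2],z+.012]])[0]; m=m*comp((m|mask(im,occ)),p)
    q=fit(c,m,LP,t[0],t[1],z,.012,angs=[t[2]],roi=roi); print(col,((np.array(q[:2])-t[:2])*1000).round(2),np.degrees(np.angle(np.exp(1j*(q[2]-t[2])))).round(2),round(q[3],3))
part('red',0,.036,'yellow')
p=proj(c,[[.48,-.0134,.05]])[0].astype(int)
cv2.imwrite('pics/w17c.png',cv2.resize(im[max(0,p[1]-100):p[1]+100,p[0]-130:p[0]+130,::-1],None,fx=3,fy=3,interpolation=cv2.INTER_CUBIC))
E
```

```text
[ 0.5660966  -0.01228027  0.32655234]
yellow err mm (board axes) [ 0.08 -0.19] yaw err deg -0.81 iou 0.962
red [1.39 1.54] 0.04 0.977
```

View pics/w17c.png

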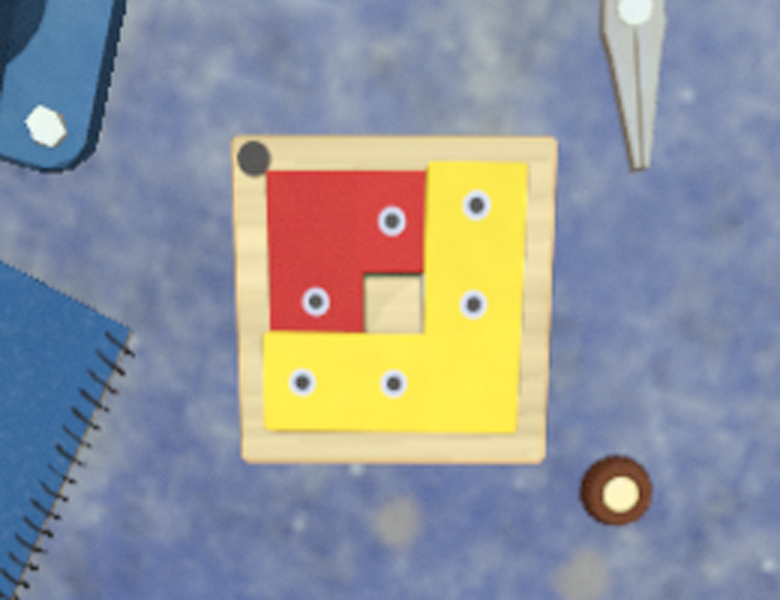

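Yellow is within 0.2 mm (yaw −0.8°), and the pile is square with only the height parallax visible at the edges. Now the large blue reel.

```bash
python3 - <<'E'
from h import *
go([.512,-.388,.24],np.radians(69))
E
```

```text
shift [-0.593  0.863 -3.752] turn_y 0.487 level [-0.    -0.     0.001] j6 -1.76
```

Call:
play_rows --rows '[100,-0.074,0.1,-0.47,0,0,0,100,-0.074,0.1,-0.47,0,0,0,100,-0.074,0.1,-0.47,0,0,0,100,-0.074,0.1,-0.47,0,0,0,100,-0.074,0.1,-0.47,0,0,0,100,-0.074,0.1,-0.47,0,0,0,100,-0.074,0.1,-0.47,0,0,0,100,-0.074,0.1,-0.47,0,0,0]'

```text
t: 38.1
ee_pos: [0.5116, -0.3892, 0.2469]
orientation: [-0.707, -0.007, 0.005, 0.707]
ft_force: [0.9, 0.2, -0.6]
opening: 0.0941
```

Call:
play_rows --rows '[100,0,0,0,0,0.163,0,100,0,0,0,0,0.163,0,100,0,0,0,0,0.163,0,100,0,0,0,0,0,0,100,0,0,0,0,0,0]'

```text
t: 38.6
ee_pos: [0.5126, -0.3879, 0.2473]
orientation: [-0.695, 0.127, -0.129, 0.696]
ft_force: [0.9, 0.6, 0.3]
opening: 0.0937
```

```bash
cat >> h.py <<'E'
t_=np.linspace(0,2*np.pi,40,endpoint=False); CP=.0295*np.c_[np.cos(t_),np.sin(t_)]
def reel(c,im,x,y,zt=.043):
    p=proj(c,[[x,y,zt]])[0]; m=mask(im,'blue'); m=cv2.morphologyEx(m,cv2.MORPH_OPEN,np.ones((7,7))); m=comp(m,p)
    m=cv2.morphologyEx(m,cv2.MORPH_CLOSE,cv2.getStructuringElement(2,(25,25)))
    q=fit(c,m,CP,x,y,zt-.003,.003,angs=[0]); print('reel',p.round(),m.sum(),np.round(q,4)); return q,m
E
python3 - <<'E'
from h import *
c,im=snap('wrist','w18.png'); print(state()[0]['ee_pos'])
q,m=reel(c,im,.428,-.356); cs,_=cv2.findContours(m,0,2); print(cv2.minEnclosingCircle(cs[0]),cv2.fitEllipse(cs[0]))
(x,y),r=cv2.minEnclosingCircle(cs[0]); print('via ellipse',unproj(c,[cv2.fitEllipse(cs[0])[0]],.043))
cv2.imwrite('pics/w18m.png',m*255)
go([q[0],q[1],.14],np.radians(69))
E
```

```text
[ 0.5127408  -0.38811047  0.24743891]
reel [321.  94.] 29726 [ 0.428 -0.356  0.     0.   ]
((495.1466064453125, 149.43812561035156), 122.61964416503906) ((489.2632751464844, 150.8341064453125), (161.1673126220703, 254.5856170654297), 14.36497688293457)
via ellipse [[ 0.52522359 -0.2347343   0.043     ]]
shift [-0.909  1.072 -0.004] turn_y 0.002 level [-0.001 -0.     0.003] j6 -1.99
```

```bash
python3 - <<'E'
import cv2,numpy as np
im=cv2.imread('pics/w18.png'); h=cv2.cvtColor(im,cv2.COLOR_BGR2HSV)
for y in range(40,160,8): print(y,[tuple(int(v) for v in h[y,x]) for x in range(260,385,13)])
E
```

```text
40 [(111, 81, 169), (109, 50, 168), (111, 65, 165), (107, 32, 169), (111, 72, 173), (112, 85, 171), (112, 90, 172), (112, 86, 172), (112, 91, 176), (112, 86, 172)]
48 [(111, 72, 170), (108, 42, 171), (110, 64, 159), (102, 24, 177), (112, 68, 172), (110, 85, 173), (111, 75, 157), (111, 68, 176), (112, 89, 175), (111, 85, 174)]
56 [(109, 51, 179), (107, 36, 176), (112, 72, 153), (109, 37, 166), (108, 127, 223), (108, 127, 211), (110, 48, 127), (111, 78, 173), (111, 88, 177), (112, 98, 172)]
64 [(112, 58, 177), (109, 44, 173), (109, 44, 162), (108, 123, 228), (108, 122, 228), (108, 128, 229), (107, 136, 229), (112, 72, 176), (111, 90, 175), (111, 88, 177)]
72 [(110, 64, 171), (109, 44, 168), (112, 64, 164), (108, 122, 229), (108, 124, 229), (108, 129, 230), (108, 129, 229), (112, 84, 171), (112, 93, 176), (111, 91, 173)]
80 [(112, 69, 159), (110, 66, 159), (107, 137, 231), (109, 122, 230), (108, 130, 230), (108, 130, 230), (108, 126, 229), (111, 79, 172), (112, 86, 175), (112, 93, 176)]
88 [(111, 75, 167), (112, 78, 167), (108, 130, 230), (108, 131, 230), (99, 19, 255), (108, 131, 229),
[... 703 characters left out ...]
9, 172), (112, 86, 177), (111, 77, 176)]
128 [(110, 79, 162), (112, 75, 176), (111, 80, 175), (112, 92, 170), (111, 92, 169), (111, 88, 169), (112, 84, 170), (112, 96, 167), (112, 81, 174), (112, 88, 163)]
136 [(111, 74, 166), (112, 79, 175), (111, 81, 177), (113, 94, 171), (112, 80, 172), (112, 75, 169), (111, 78, 171), (111, 71, 173), (112, 82, 168), (113, 75, 163)]
144 [(112, 74, 170), (112, 79, 175), (112, 88, 173), (113, 83, 172), (110, 65, 172), (112, 67, 160), (110, 59, 163), (110, 61, 162), (112, 64, 172), (110, 46, 182)]
152 [(110, 77, 172), (112, 85, 171), (112, 92, 171), (113, 75, 166), (111, 65, 166), (111, 51, 160), (109, 56, 165), (109, 56, 165), (110, 60, 174), (111, 61, 176)]
```

```bash
sed -i "s/(h>100)&(h<118)&(s>140)&(v>110)/(h>100)\&(h<118)\&(s>105)\&(v>205)/; s/MORPH_OPEN,np.ones((7,7))); m=comp/MORPH_OPEN,np.ones((3,3))); m=comp/" h.py
python3 - <<'E'
from h import *
c=manip.get_calibration('wrist'); im=cv2.imread('pics/w18.png')[:,:,::-1]
q,m=reel(c,im,.428,-.356); cs,_=cv2.findContours(m,0,2); cs=max(cs,key=len); e=cv2.fitEllipse(cs); print(e)
print('via ellipse',unproj(c,[e[0]],.043))
go([q[0],q[1],.16],np.radians(69))
E
```

```text
reel [321.  94.] 3863 [ 0.4252 -0.3587  0.0876  0.9502]
((317.2261047363281, 90.79425048828125), (67.33912658691406, 71.24546813964844), 175.99867248535156)
via ellipse [[ 0.42469998 -0.35836941  0.043     ]]
shift [-0.925  0.872 -0.038] turn_y 0.002 level [-0.001 -0.     0.003] j6 -1.99
```

Call:
play_rows --rows '[100,-0.31,0.29,-0.012,0,0,0,100,-0.31,0.29,-0.012,0,0,0,100,-0.305,0.29,-0.012,0,0,0,100,0,0,0,0,0,0,100,0,0,0,0,0,0]'

```text
t: 39.15
ee_pos: [0.4253, -0.3584, 0.1597]
orientation: [-0.695, 0.128, -0.13, 0.696]
ft_force: [0.8, -0.7, 0.3]
opening: 0.0941
```

```bash
python3 - <<'E'
from h import *
print(state()[0]['ee_pos']); go([.425,-.3585,.0997],np.radians(69))
c,im=snap('wrist'); reel(c,im,.425,-.3585)
E
```

```text
[ 0.42526496 -0.35838286  0.15970285]
shift [-0.003  0.6   -0.003] turn_y -0.001 level [-0.002 -0.     0.002] j6 -2.06
reel [321. 230.] 6454 [ 0.4239 -0.3584  0.1361  0.9181]
```

Well centred. Descend and grip.

Call:
play_rows --rows '[100,0,0.3,0,0,0,0,100,0,0.3,0,0,0,0,100,0,0,0,0,0,0,0,0,0,0,0,0,0,0,0,0,0,0,0,0,0,0,0,0,0,0,0,0,0,0,0,0,0,0,0,0,0,0,0,0,0]'

```text
t: 40.0
ee_pos: [0.4263, -0.3595, 0.1011]
orientation: [0.695, -0.128, 0.131, -0.695]
ft_force: [0.9, 1.4, 8.3]
opening: 0.0577
```

```bash
python3 - <<'E'
from h import *
s=state()[0];print(s['ee_pos'],s['opening'],s['ft_force'])
E
```

```text
[ 0.426336   -0.35954747  0.10110319] 0.05771133155920964 [0.91712152 1.3736672  8.30646223]
```

Call:
play_rows --rows '[0,0,0,0,0,0,0,0,0,-0.3,0,0,0,0,0,0,-0.45,0,0,0,0,0,0,-0.45,0,0,0,0,0,0,-0.2,0,0,0,0,0,0,0,0,0,0,0]'

```text
t: 40.6
ee_pos: [0.4268, -0.3605, 0.2438]
orientation: [0.697, -0.126, 0.132, -0.694]
ft_force: [0.5, -0.5, -3.5]
opening: 0.0576
```

```bash
python3 - <<'E'
from h import *
s,r,J=state();print(s['ee_pos'],s['opening'],s['ft_force'],np.degrees(J))
c,im=snap('wrist','w19.png'); 
# reel axis seen in hand
zt=s['ee_pos'][2]-.0997+.043; q,m=reel(c,im,s['ee_pos'][0],s['ee_pos'][1],zt); 
print(r.inv().apply(np.array([q[0]-s['ee_pos'][0],q[1]-s['ee_pos'][1],0])))
go([.480,-.0133,.235],J)
E
```

```text
[ 0.42679278 -0.36047691  0.24377254] 0.05760981166353548 [ 0.49709721 -0.50300055 -3.52811673] 68.93068602526944
reel [322. 272.] 10774 [ 0.4192 -0.3578  0.0827  0.8603]
[-8.07126462e-03 -7.71370422e-05 -1.94795658e-04]
shift [-0.738  0.055  3.424] turn_y -0.0 level [0.    0.    0.006] j6 -2.06
```

Call:
play_rows --rows '[0,-0.09,-0.02,0.428,0,0,0,0,-0.09,-0.02,0.428,0,0,0,0,-0.09,0,0.428,0,0,0,0,-0.09,0,0.428,0,0,0,0,-0.09,0,0.428,0,0,0,0,-0.09,0,0.428,0,0,0,0,-0.09,0,0.428,0,0,0,0,-0.09,0,0.428,0,0,0]'

```text
t: 41.45
ee_pos: [0.4795, -0.0116, 0.2409]
orientation: [-0.695, 0.13, -0.128, 0.695]
ft_force: [1.1, -0.4, -3.3]
opening: 0.0575
```

Call:
play_rows --rows '[0,0,0,0,0,0,0,0,0,0,0,0,0,0]'

```text
t: 41.65
ee_pos: [0.4798, -0.0125, 0.2414]
orientation: [0.695, -0.129, 0.127, -0.695]
ft_force: [0.0, -0.1, -3.1]
opening: 0.0575
```

```bash
python3 - <<'E'
from h import *
s,r,J=state();print(s['ee_pos'],np.degrees(J))
c,im=snap('wrist','w20.png'); go([.482,-.014,.170],J)
E
```

```text
[ 0.47979083 -0.01249885  0.24140334] 69.09630945681941
shift [0.021 0.719 0.003] turn_y -0.003 level [ 0.001 -0.    -0.002] j6 -1.41
```

View pics/w20.png

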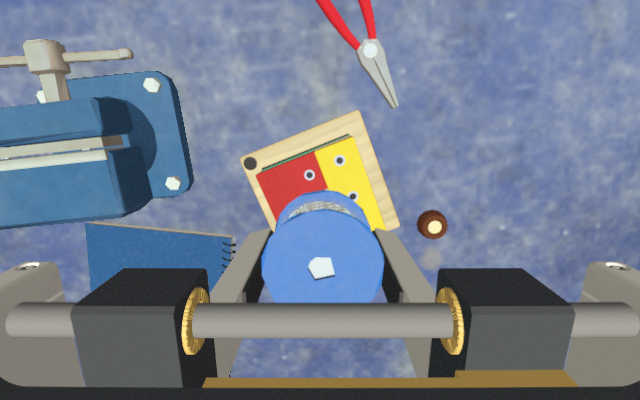

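The reel hangs between the fingers with its hub hole at (321,268), over the pile. I'll measure its offset in the hand from the hub.

```bash
python3 - <<'E'
from h import *
s,r,J=state();c=manip.get_calibration('wrist'); im=cv2.imread('pics/w20.png')[:,:,::-1]
g=im.astype(int); m=((g.min(2)>190)).astype(np.uint8); m[:250]=0;m[285:]=0;m[:,:300]=0;m[:,345:]=0
ys,xs=np.nonzero(m); h=(xs.mean(),ys.mean()); print(h,len(xs))
for z in (.1833,.1813): print(r.inv().apply(unproj(c,[h],z)[0]-s['ee_pos']).round(4))
mm=mask(im,'blue'); mm[:200]=0; mm[290:]=0; cs,_=cv2.findContours(mm,0,2); p=max(cs,key=len)[:,0,:]
# arc edge: lower-part sides by column extremes per row -> circle centre row by widest
for y in range(236,300,8):
    x=np.nonzero(mm[y,200:440])[0] if y<290 else []; print(y,(x.min()+200,x.max()+200) if len(x) else None,end=' ')
E
```

```text
(np.float64(320.9379652605459), np.float64(266.7965260545906)) 403
[-0.0025  0.0586 -0.0004]
[-0.0015  0.0606 -0.0004]
236 (np.int64(272), np.int64(373)) 244 (np.int64(267), np.int64(377)) 252 (np.int64(264), np.int64(380)) 260 (np.int64(262), np.int64(382)) 268 (np.int64(262), np.int64(382)) 276 (np.int64(263), np.int64(381)) 284 (np.int64(266), np.int64(380)) 292 None
```

Call:
play_rows --rows '[0,0.02,0.3,0.003,0,0,0,0,0,0.3,0,0,0,0,0,0,0.1,0,0,0,0,0,0,0,0,0,0,0,0,0,0,0,0,0,0]'

```text
t: 42.2
ee_pos: [0.484, -0.0151, 0.1747]
orientation: [-0.695, 0.128, -0.131, 0.695]
ft_force: [-1.4, 0.2, -2.8]
opening: 0.0575
```

```bash
python3 - <<'E'
from h import *
s,r,J=state();print(s['ee_pos'],np.degrees(J),s['ft_force']); go([.482,-.014,.1625],J)
E
```

```text
[ 0.48404987 -0.0150516   0.17472597] 68.8463657960531 [-1.37028801  0.17316104 -2.76166821]
shift [-0.023  0.122  0.002] turn_y -0.0 level [-0.001 -0.     0.005] j6 -1.41
```

Call:
play_rows --rows '[0,-0.021,0.06,0.002,0,0,0,0,0,0.05,0,0,0,0,0,0,0,0,0,0,0,0,0,0,0,0,0,0]'

```text
t: 42.6
ee_pos: [0.4819, -0.0131, 0.1634]
orientation: [-0.695, 0.128, -0.13, 0.695]
ft_force: [0.3, -0.1, -3.5]
opening: 0.0576
```

Call:
play_rows --rows '[0,0,0.01,0,0,0,0,0,0,0,0,0,0,0]'

```text
t: 42.8
ee_pos: [0.4819, -0.0132, 0.1624]
orientation: [-0.695, 0.128, -0.13, 0.695]
ft_force: [-0.1, -0.6, -2.7]
opening: 0.0577
```

Call:
play_rows --rows '[0,0,0.01,0,0,0,0,0,0,0,0,0,0,0]'

```text
t: 43.0
ee_pos: [0.4818, -0.0132, 0.1612]
orientation: [-0.695, 0.128, -0.13, 0.695]
ft_force: [0.3, 0.7, -3.7]
opening: 0.0575
```

Call:
play_rows --rows '[0,0,0.008,0,0,0,0,0,0,0,0,0,0,0]'

```text
t: 43.2
ee_pos: [0.4819, -0.0132, 0.1611]
orientation: [-0.695, 0.128, -0.13, 0.695]
ft_force: [-2.0, 1.3, 3.3]
opening: 0.0575
```

Call:
play_rows --rows '[0,0,0.008,0,0,0,0,0,0,0,0,0,0,0]'

```text
t: 43.4
ee_pos: [0.482, -0.0132, 0.161]
orientation: [-0.695, 0.128, -0.13, 0.695]
ft_force: [-3.7, 0.6, 8.5]
opening: 0.0574
```

Call:
play_rows --rows '[0,0,-0.01,0,0,0,0,70,0,0,0,0,0,0,90,0,0,0,0,0,0,90,0,0,0,0,0,0,90,0,0,0,0,0,0,90,0,0,0,0,0,0,90,0,-0.2,0,0,0,0,90,0,-0.4,0,0,0,0]'

```text
t: 44.2
ee_pos: [0.4791, -0.0127, 0.218]
orientation: [-0.695, 0.131, -0.127, 0.695]
ft_force: [1.6, 0.8, -0.1]
opening: 0.0847
```

Call:
play_rows --rows '[90,0,-0.48,0,0,0,0,90,0,-0.48,0,0,0,0,90,0.45,-0.1,0,0,0,0,90,0.45,-0.1,0,0,0,0,90,0,0,0,0,0,0,90,0,0,0,0,0,0]'

```text
t: 44.8
ee_pos: [0.5653, -0.0457, 0.3361]
orientation: [-0.695, 0.129, -0.13, 0.695]
ft_force: [-0.7, 0.3, -0.6]
opening: 0.0844
```

```bash
python3 - <<'E'
from h import *
s,r,J=state();print(s['ee_pos'])
c,im=snap('wrist','w21.png'); reel(c,im,.480,-.0133,.103)
def part(col,turned,z,occs):
    t=tgt(turned); m=mask(im,col); b=np.zeros_like(m)
    for o in occs: b|=mask(im,o) if o!='reel' else (sil(c,CP*1.05,.48,-.0133,0,.06,.043)>0).astype(np.uint8)
    roi=1-cv2.dilate(b,np.ones((5,5))).astype(np.float32); roi*=(sil(c,BP*.9,BX,BY,BA,z,.03)>0)
    q=fit(c,m,LP,t[0],t[1],z,.012,angs=[t[2]],roi=roi); print(col,((np.array(q[:2])-t[:2])*1000).round(2),np.degrees(np.angle(np.exp(1j*(q[2]-t[2])))).round(2),round(q[3],3))
part('yellow',1,.048,['reel']); part('red',0,.036,['reel','yellow'])
for n,xy,z in (('knob',(.552,.077),.014),): pass
cs,ims=snap('side','s21.png'); 
E
python3 - <<'E'
import cv2
im=cv2.imread('pics/s21.png')
m=cv2.resize(im[120:240,200:400],None,fx=3,fy=3,interpolation=cv2.INTER_CUBIC)
w=cv2.imread('pics/w21.png')[:230,200:480]; cv2.imwrite('pics/fin.png',cv2.vconcat([cv2.resize(m,(560,300)),cv2.resize(w,(560,290))][:2]))
E
```

```text
[ 0.5653392  -0.04572906  0.33609873]
reel [321.  95.] 3051 [ 0.481  -0.0118  0.1413  0.9168]
yellow [-0.11 -0.51] -0.47 0.951
red [1.72 1.85] 0.01 0.958
```

```bash
python3 -c "
from plant import manip
print(manip.job_done())"
```

```text
the job is handed in; nothing more can be done
None
```

I stacked the brackets on the board in the order green, white, red, yellow, each turned half round from the one below. Green's outer corner is in the dotted corner. The larger blue reel stands upright on top. The clock read about 45 s when I handed the job in.

**What the checks showed** (errors against the target position, from camera fits):

| Part | When measured | Position error | Yaw error |
|---|---|---|---|
| Green | just after it was placed | about 1 mm | 0.4° |
| White | after red was placed | about 1 mm | about 0° |
| Red | just after it was placed | 0.8 mm | 0.4° |
| Yellow | last check | 0.5 mm | −0.5° |
| Reel | last check | about 2 mm from the middle of the pile | – |

- **White:** it first landed about 2 mm off in y, so I regripped it across its other leg to centre it.
- **Yellow:** I gripped it slightly high because the fingers met some resistance near the table. It was still placed true.

**What disagreed or was not checked:**
- The last two fits of red, with part of it hidden, put it about 2–2.5 mm off in x and y. The earlier unhidden fit gave 0.8 mm, so I left it as it was.
- I could not view the final picture because the 16-picture limit was reached. The final state rests on the numeric fits alone.
- I did not move the tape or the knob on purpose. The knob was still in place in the last picture I viewed; I did not check the tape at the end.

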